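# Unload the blast cabinet and fill the sorting tray

## Task

Slide the blast cabinet's port shutter right across to the right, reach in through the round port and lift every brass knob off its post, and stand the knobs upright in the sorting tray's three small compartments, one in the middle of each. When the knobs are out, slide the shutter fully shut again. Lay both brass backplates from the lapping jig flat and straight in the middle of the tray's two long compartments, one in each; the plates lie sunk in their channels, so slide them part-way out over the near edge to get hold of them.

Things in the scene. Friction and masses are not known exactly. Their poses are not given: they have to be found in the camera images.
- cabinet: grey sheet-steel bench-top blast cabinet with clear side windows, fixed, 200 (x) x 350 (y) x 178 mm. Origin: centre of its underside; x to its back, y to its left, z up. Closed all round but for a round port in its front face, which slopes up and back at 30 degrees from (x, z) = (-100, 75) to (78, 178) mm, outward normal (-0.5, 0, 0.866); 4 mm thick
- port (a point): centre of the port, 156 mm diameter, on the outer surface of the sloping face, at (-11, 80, 126) mm in the cabinet's frame (take directions from the cabinet, not from this point)
- post_mid (a point): top centre of the middle one of three fixed 34 mm rubber-topped posts inside, which stand in a line below the port like stairs, at (-39, 80, 45), (-5, 80, 64) and (29, 80, 84) mm in the cabinet's frame. The head of a knob on any post lies about 28 mm below the sloping face, along its normal
- shutter (a joint): square aluminium shutter, 176 x 172 mm, its outer surface 5 mm above the sloping face, sliding over the port along the cabinet's -y (to the right) in two 8 mm high rails. 0 m: shut, port covered; 0.165 m: fully open, port clear. Starts 0 to 20 mm open. Stays where it is left; about 3 N moves it
- shutter_grip (a point): grip point of the shutter's handle, a black knob of 22 mm diameter standing square to the sloping face in the shutter's middle, head from 13 to 38 mm above the face; this point is on its axis, 26 mm above the face, and moves with the shutter
- tray: plywood sorting tray, fixed, 210 x 220 mm, floor 6 mm above the bench, walls 16 mm high, ribs 6 mm above the floor. Origin: centre of its underside; x away from the robot, y left. Far row: three 66 mm square compartments for knobs, centres x = 67, y = -70, 0, 70 mm. Near row: two long ones for backplates, 130 (x) x 103 (y) mm, centres x = -35, y = -52.5, 52.5 mm
- jig: lapping jig, fixed: steel bed, top 36 mm above the bench, with two channels along x, 45 mm wide, centred at y = -50 and 50 mm, between guide strips 5 mm high. Origin: on the bench; x away from the robot, y left. The channels are open at the bed's near edge (x = -60 mm) and closed by a stop at x = 120 mm; beyond the near edge the space is free down to the bench
- knob_a: turned brass knob, loose, 110 g, may be absent: 28 mm foot (5 mm thick), 16 mm neck, 28 mm head with straight sides from 25 to 40 mm above the underside, 46 mm tall. Origin: centre of the underside; z up its axis. Starts upright on the front (lowest) post in the cabinet
- knob_b: turned brass knob, loose, 110 g, may be absent: 28 mm foot (5 mm thick), 16 mm neck, 28 mm head with straight sides from 25 to 40 mm above the underside, 46 mm tall. Origin: centre of the underside; z up its axis. Starts upright on the middle post in the cabinet
- knob_c: turned brass knob, loose, 110 g, may be absent: 28 mm foot (5 mm thick), 16 mm neck, 28 mm head with straight sides from 25 to 40 mm above the underside, 46 mm tall. Origin: centre of the underside; z up its axis. Starts upright on the back (highest) post in the cabinet
- backplate_a: flat brass door backplate, loose, 75 g: 94 x 36 x 2.5 mm. Origin: centre of the underside; x along its length, z up. Starts flat in the right channel of the jig, sunk between the guide strips, so that it can only be dragged along with a fingertip pressed on it (8 to 10 N) and then gripped across its 36 mm where it overhangs the jig's near edge
- backplate_b: flat brass door backplate, loose, 75 g: 94 x 36 x 2.5 mm. Origin: centre of the underside; x along its length, z up. Starts flat in the left channel of the jig, sunk between the guide strips, so that it can only be dragged along with a fingertip pressed on it (8 to 10 N) and then gripped across its 36 mm where it overhangs the jig's near edge

How it is judged:
On the way, in this order (a step that is already met when the one before it is completed fails the run):
1. the shutter is slid open (value of joint shutter above 0.15 m), for 0.2 s.
2. every knob stands in its own small compartment of the tray (x of knob_a in the frame of tray between 0.053 and 0.081 m and z of knob_a in the frame of tray between 0.003 and 0.009 m and angle between each of knob_a, knob_b, knob_c's own z axis and vertical below 0.12 rad and (y of knob_a in the frame of tray between -0.084 and -0.056 m or y of knob_a in the frame of tray between -0.014 and 0.014 m or y of knob_a in the frame of tray between 0.056 and 0.084 m) and x of knob_b in the frame of tray between 0.053 and 0.081 m and z of knob_b in the frame of tray between 0.003 and 0.009 m and (y of knob_b in the frame of tray between -0.084 and -0.056 m or y of knob_b in the frame of tray between -0.014 and 0.014 m or y of knob_b in the frame of tray between 0.056 and 0.084 m) and x of knob_c in the frame of tray between 0.053 and 0.081 m and z of knob_c in the frame of tray between 0.003 and 0.009 m and (y of knob_c in the frame of tray between -0.084 and -0.056 m or y of knob_c in the frame of tray between -0.014 and 0.014 m or y of knob_c in the frame of tray between 0.056 and 0.084 m) and horizontal distance between knob_a and knob_b above 0.04 m and horizontal distance between each of knob_a, knob_b and knob_c above 0.04 m), for 0.2 s.
3. the shutter is shut again (value of joint shutter below 0.008 m), for 0.2 s.
At the end, for the whole second after the job is handed in: All knobs upright (0.12 rad) on the floors of separate small compartments, within 14 mm of the middle in x and y; all backplates flat in separate long compartments, within 12 mm (x) and 20 mm (y) of the middle, straight to 0.15 rad; shutter within 8 mm of shut; all at rest (all of step 2 and x of backplate_a in the frame of tray between -0.047 and -0.023 m and z of backplate_a in the frame of tray between 0.003 and 0.009 m and angle between each of backplate_a, backplate_b's own z axis and vertical below 0.06 rad and angle between the x axis of each of backplate_a, backplate_b and the x axis of tray, either way round below 0.15 rad and (y of backplate_a in the frame of tray between -0.0725 and -0.0325 m or y of backplate_a in the frame of tray between 0.0325 and 0.0725 m) and x of backplate_b in the frame of tray between -0.047 and -0.023 m and z of backplate_b in the frame of tray between 0.003 and 0.009 m and (y of backplate_b in the frame of tray between -0.0725 and -0.0325 m or y of backplate_b in the frame of tray between 0.0325 and 0.0725 m) and horizontal distance between backplate_a and backplate_b above 0.06 m and value of joint shutter below 0.008 m and linear speed of each of knob_a, knob_b, knob_c, backplate_a, backplate_b below 0.02 m/s); the robot touches nothing.
Of knob_a, knob_b, knob_c only 2 to 3 are there at a start; the rules pass over those that are not, and their reading is None.
At some moment in a run one of backplate_a, backplate_b may be knocked a few centimetres aside while the robot is not near it.
It also fails if it takes over 210 s, if anything falls off the work surface, if the arm or the gripper's body presses on something with over 40 N, if the wrist force passes 120 N, or if a joint passes its speed limit or range.

## Robot

A 6-joint arm with a two-finger parallel gripper is mounted at the origin on a cart in front of the work surface, level with it; the furniture and walls round the work are solid. World frame = base frame: x ahead of the robot, y to its left, z up, the work surface at z = 0. Lengths are in m, angles in rad, forces in N, time in s.
With the tool pointing down it reaches from about 0.225 to 0.875 m from the base axis. Payload 3.4 kg.
Tool frame: the origin (TCP) lies on the centre line of the jaws, within the pads' length; the fingertips stand 11 mm ahead of it and the grasp point (between the pads) lies 8 mm behind it; z points along the fingers, y is the line along which they close (so a half turn about z gives the same grasp; the last joint's range is limited). The gripper opens to 85 mm and grips with 20 to 120 N. Pads are 22 mm wide; open, the fingers measure 114 mm over their backs; the gripper's body (76 mm by 85 mm) begins 54 mm behind the grasp point. The pads swing forward as they close: fully open they stand 13 mm farther back than shut.
Start: joints at [1.028, 0.276, 1.505, -0, 1.361, -0.121], TCP at [0.235, 0.525, 0.242] pointing down, gripper open.
Joint ranges: [-2.89, 2.89], [-0.75, 2.08], [0.22, 2.7], [-1.18, 4.32], [0.11, 2.71], [-2.7, 2.7]. Speed limits (rad/s): [2.57, 2.57, 3.14, 3.14, 3.14, 3.14].

## Interface

Orientations are given as a unit quaternion [w, x, y, z].
In Python, from rig import manip, eyes, job gives the robot as it stands.
- The arm moves only by the tool drive_tool, never from a script. Its argument "rows" is a list of rows, each a list of 3 entries, a list of its own where there are three numbers: the turn, a rotation vector about the world's x, y, z in rad, then the shift along the world's x, y, z in cm, then the finger opening in cm, from 0 to 8.54. A call has 1 to 8 rows; each row shifts and turns the commanded pose from where the row before left it; what a row does not reach is not made up. A row lasts 1/8 s, in which the tool goes at most 62.5 mm and 10.7 degrees, less where a joint would pass 70% of its speed; a pose out of reach is approached as far as the arm can. A call is refused whole if a number of a shift passes 6.25 or a number of a turn 0.188, either way. A call with a gripper value outside its range is refused whole. The fingers move at their own pace and stop on an object; "force" is the grip in N (left out, the last holds). Time passes only in rows, so rows that do not move let the fingers close. It gives the time, the measured TCP pose, the force, the opening and the grip force at its end, in the units of the state.
- manip.get_state(): the state, without advancing time (a new reading comes with each control period).
- eyes.get_image(name): name is "scene" or "top"; returns the picture (420x560x3 uint8, red, green, blue); there is no depth.
- eyes.get_calibration(name): a dict with "camera_matrix" (3x3 intrinsics, pixels), "view" (4x4, takes a point from world to camera coordinates). Camera axes: x right, y up, looking along -z (the intrinsics and any distortion apply to the point x, -y, -z); pixel columns grow to the right and rows downward; lengths in m; the calibration is good to about 2 mm. A picture is of the moment at which its call begins. get_calibration takes no time and is no camera call.
- job.sign_off(): hands the job in; it is judged then, once.
The state is a dict: "clock": time; "qpos": joint angles; "qd": joint speeds; "effort": joint torques, N m; "position": TCP position; "ee_rot": TCP orientation; "contact_force": force on the tool from outside, world axes, zero at the start; "moment": the same for the moment, N m; "width": finger opening in m; "gripper_force": force on a finger pad.
Only numpy, scipy, OpenCV 4.12 (cv2) and the standard library are available. Lean on these libraries where they do the work, as an engineer would, in place of code of your own. Each camera call takes 0.05 s, during which the arm holds its last target. There are 200 camera calls.

## Working session

There is one attempt and no reset: what is moved stays moved. The work goes in short steps, Python scripts to look and compute and a tool call to move; the robot and the scene stay as the last step left them, time stands still between calls to the robot, and variables do not carry over. Pictures are saved under pics/ and viewed, at most 14 in all, crops included, and the job is handed in when it is done.

Besides the shell and the picture viewer there is one more tool, called as name(argument=value, ...), one argument or row to a line, values as JSON. drive_tool: Moves the arm, as the interface text tells. Its arguments: {"type":"object","properties":{"rows":{"type":"array"},"force":{"type":"number"}},"required":["rows"]}

```bash
mkdir -p pics; ls; python3 - <<'E'
from rig import manip, eyes, job
import cv2, numpy as np
np.set_printoptions(precision=4,suppress=True)
print(manip.get_state())
for n in("scene","top"):
    cv2.imwrite(f"pics/{n}0.png",eyes.get_image(n)[:,:,::-1]); c=eyes.get_calibration(n);print(c)
    V=c["view"];print(-V[:3,:3].T@V[:3,3])
E
```

```text
pics
{'clock': 0.0, 'qpos': array([ 1.028 ,  0.2766,  1.5062, -0.    ,  1.3607, -0.121 ]), 'qd': array([ 0.0004,  0.0017,  0.0003, -0.0007,  0.0017,  0.0013]), 'effort': array([ -0.0015, -41.6774, -24.5804,  -0.0003,   0.0111,  -0.    ]), 'position': array([0.2351, 0.5241, 0.2414]), 'ee_rot': array([-0.0003,  0.2093,  0.9778, -0.0009]), 'contact_force': array([ 0.7623, -0.6773,  0.4073]), 'moment': array([ 0.0239,  0.0056, -0.0126]), 'gripper_force': 0.0, 'width': 0.08547140381718855}
{'camera_matrix': array([[506.3002,   0.    , 277.8915],
       [  0.    , 506.3002, 220.0331],
       [  0.    ,   0.    ,   1.    ]]), 'view': array([[ 0.5023, -0.8646, -0.0067, -0.2775],
       [ 0.5153,  0.2931,  0.8053, -0.3939],
       [-0.6943, -0.408 ,  0.5928, -1.0695],
       [ 0.    ,  0.    ,  0.    ,  1.    ]])}
[-0.4002 -0.5609  0.9494]
{'camera_matrix': array([[430.5165,   0.    , 272.4317],
       [  0.    , 430.5165, 218.2323],
       [  0.    ,   0.    ,   1.    ]]), 'view': array([[-0.0271, -0.9996,  0.0066,  0.0289],
       [ 0.988 , -0.0258,  0.152 , -0.5806],
       [-0.1518,  0.0107,  0.9884, -1.0936],
       [ 0.    ,  0.    ,  0.    ,  1.    ]])}
[0.4084 0.0255 1.169 ]
```

View pics/scene0.png

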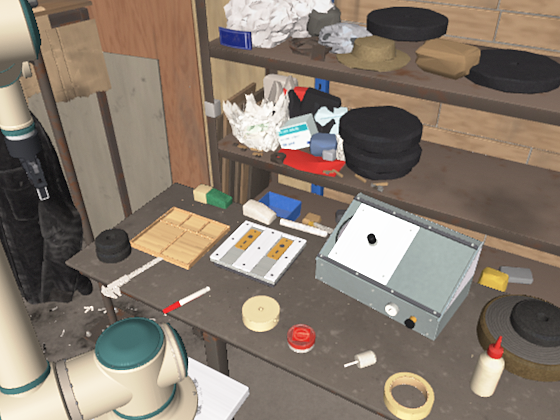

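View pics/top0.png

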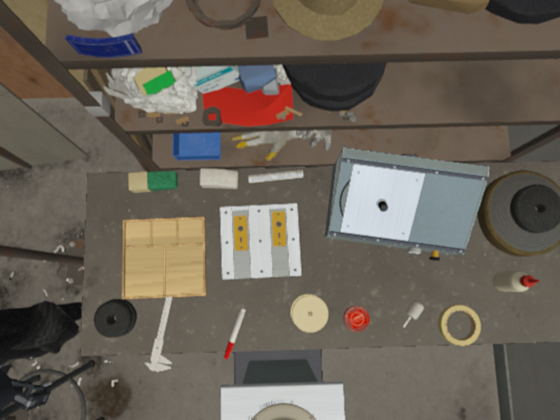

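The scene shows the tray (left, about 180,235), the jig (258,250) with two brass plates, and the cabinet (400,265) with its handle at (372,239). In the top view the tray is at (164,257), the jig at (260,241) and the handle at (382,205).

```bash
cat > h.py <<'E'
from rig import manip, eyes, job
import cv2, numpy as np
from scipy.spatial.transform import Rotation as R
np.set_printoptions(precision=4,suppress=True)
CAL={n:eyes.get_calibration(n) for n in("scene","top")}
def proj(n,P):
    c=CAL[n];P=np.atleast_2d(P);q=P@c["view"][:3,:3].T+c["view"][:3,3]
    q=q*[1,-1,-1];q=q@c["camera_matrix"].T;return q[:,:2]/q[:,2:]
def ray(n,uv):
    c=CAL[n];d=np.linalg.inv(c["camera_matrix"])@[uv[0],uv[1],1];d=d*[1,-1,-1]
    Rm=c["view"][:3,:3];o=-Rm.T@c["view"][:3,3];d=Rm.T@d;return o,d/np.linalg.norm(d)
def onplane(n,uv,z):
    o,d=ray(n,uv);return o+d*(z-o[2])/d[2]
def two(uvs,uvt):
    (a,d),(b,e)=ray("scene",uvs),ray("top",uvt)
    s=np.linalg.lstsq(np.c_[d,-e],b-a,rcond=None)[0];p,q=a+d*s[0],b+e*s[1];return (p+q)/2,np.linalg.norm(p-q)
def st():
    s=manip.get_state();print("t",s["clock"],"pos",s["position"],"q",s["qpos"],"F",s["contact_force"],"w",s["width"],"g",s["gripper_force"]);return s
E
python3 - <<'E'
from h import *
t=cv2.imread("pics/top0.png");s=cv2.imread("pics/scene0.png")
a=cv2.resize(t[190:310,110:310],None,fx=4,fy=4,interpolation=cv2.INTER_CUBIC)
b=cv2.resize(t[140:260,310:500],None,fx=4,fy=4,interpolation=cv2.INTER_CUBIC)
c=cv2.resize(s[180:340,300:500],None,fx=3.7,fy=3.7,interpolation=cv2.INTER_CUBIC)
for n,i in zip("abc",(a,b,c)):cv2.imwrite(f"pics/{n}.png",i)
E
```

```text
(no output)
```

View pics/a.png

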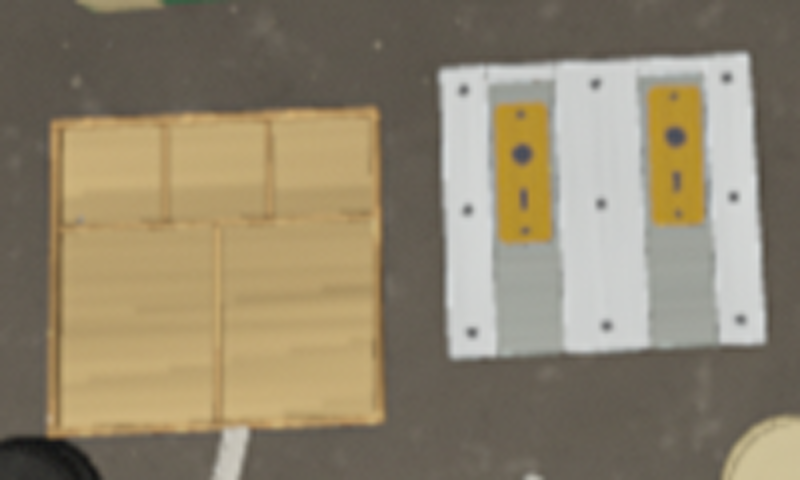

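View pics/b.png

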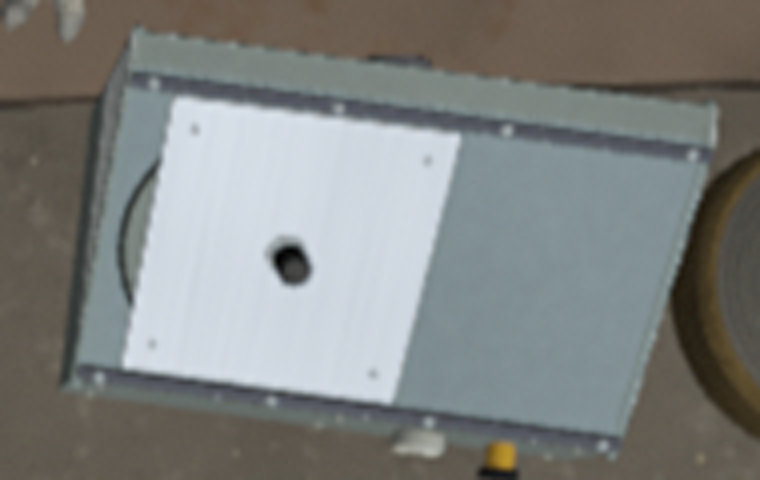

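View pics/c.png

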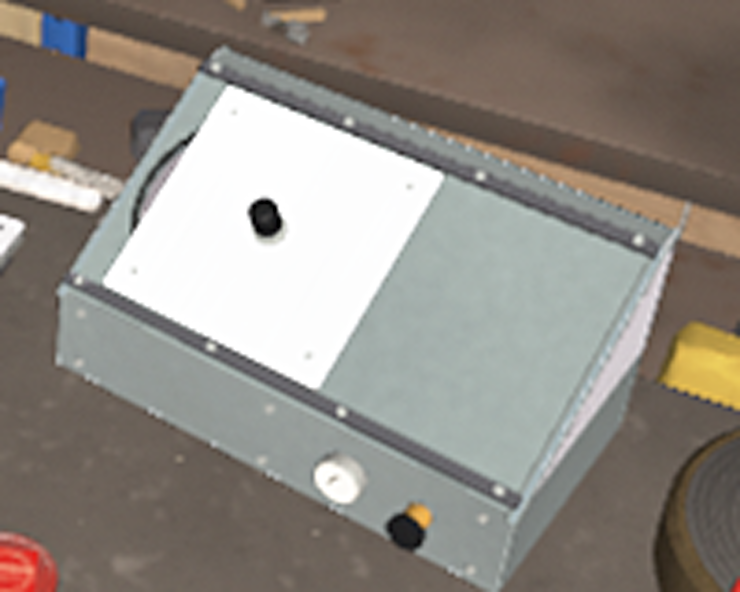

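The top crops show the tray corners at (52,122),(378,108),(383,422),(47,435) and the jig corners at (440,68),(748,54),(766,343),(450,357). They also show clean plates, and cabinet corners and the handle head at (292,268). The scene crop gives the matching cabinet corners.

```bash
cat >> h.py <<'E'
def pose2(p,q):  # local->world for yaw pose
    return np.array([[np.cos(p[2]),-np.sin(p[2]),0],[np.sin(p[2]),np.cos(p[2]),0],[0,0,1]])@np.array(q,float)+[p[0],p[1],0]
E
python3 - <<'E'
from h import *
from scipy.optimize import least_squares
f=lambda c,k,o:((np.array(c,float)+.5)/k-.5)+o
T1=lambda c:f(c,4,[110,190]);T2=lambda c:f(c,4,[310,140]);S=lambda c:f(c,3.7,[300,180])
def fit(obs,x0):
    g=lambda p:np.concatenate([proj(n,pose2(p,np.array(q)/1000))[0]-uv for n,q,uv in obs])
    r=least_squares(g,x0,loss="soft_l1");print(r.x,np.round(r.fun.reshape(-1,2),1).tolist());return r.x
for h in(22,16):
  tray=fit([("top",(105,110,h),T1((52,122))),("top",(105,-110,h),T1((378,108))),("top",(-105,-110,h),T1((383,422))),("top",(-105,110,h),T1((47,435)))],[.3,.3,0])
# jig: corners
c=[onplane("top",T1(p),.041) for p in((440,68),(748,54),(766,343),(450,357))]
print("jig",c,np.linalg.norm(c[0]-c[1]),np.linalg.norm(c[1]-c[2]))
pl=[[onplane("top",T1(p),.0385) for p in Q] for Q in(((495,103),(547,102),(553,242),(500,243)),((648,87),(700,85),(706,223),(654,226)))]
for q in pl:print("plate",np.mean(q,0),np.linalg.norm(q[0]-q[1]),np.linalg.norm(q[1]-q[2]))
cab=fit([("scene",(-100,175,75),S((62,287))),("scene",(-100,175,0),S((60,362))),("scene",(-100,-175,0),S((497,588))),("scene",(-100,-175,75),S((517,505))),("scene",(78,175,178),S((205,70))),
("top",(100,175,178),T2((137,32))),("top",(100,-175,178),T2((717,103))),("top",(-100,175,75),T2((68,385))),("top",(-100,-175,75),T2((617,455)))],[.55,-.3,0])
hd,e=two(S((264,212)),T2((294,270)));print("handle",hd,e)
# in cab frame
Rz=R.from_euler("z",cab[2]).as_matrix();print("cab frame",Rz.T@(hd-[cab[0],cab[1],0]))
for name,uv in(("TL",(175,98)),("TR",(462,133)),("BR",(393,404)),("BL",(123,368))):
    o,d=ray("top",T2(uv));o=Rz.T@(o-[cab[0],cab[1],0]);d=Rz.T@d
    n=np.array([-.5,0,.866]);p0=np.array([-.1,0,.075])+n*.005;s=(n@(p0-o))/(n@d);print(name,o+s*d)
E
```

```text
[0.4881 0.3052 0.0127] [[-0.3, -0.6], [0.2, -0.3], [0.2, 0.3], [-0.1, 0.5]]
[0.4885 0.3067 0.0128] [[-0.1, -0.4], [-0.0, -0.0], [-0.0, 0.1], [0.2, 0.3]]
jig [array([0.6166, 0.1529, 0.041 ]), array([ 0.6207, -0.0522,  0.041 ]), array([ 0.4295, -0.0571,  0.041 ]), array([0.426 , 0.1481, 0.041 ])] 0.20519973675819056 0.19127475849143377
plate [0.5457 0.0986 0.0385] 0.034541174043178885 0.09320993846045118
plate [ 0.5546 -0.003   0.0385] 0.03466444207713379 0.09217459483414873
[ 0.6023 -0.3164 -0.1549] [[-1.1, -0.3], [-1.5, 0.3], [-0.2, 2.0], [0.1, 2.7], [-0.5, -3.2], [-0.7, -0.4], [0.3, 0.1], [1.7, -1.3], [0.9, -1.3]]
handle [ 0.5853 -0.2531  0.1532] 0.0028504897924810247
cab frame [-0.0266  0.0599  0.1532]
TL [0.0626 0.146  0.1746]
TR [ 0.0632 -0.0257  0.175 ]
BR [-0.091  -0.0252  0.086 ]
BL [-0.0902  0.1469  0.0864]
```

```bash
cat >> h.py <<'E'
CAB=np.array([.6023,-.3164,-.1549]);TRAY=np.array([.4885,.3062,.0127]);JIG=np.array([.4878,.0468,.022])
def tool(yaw,tilt):  # jaws along y of frame turned by yaw, z leaning forward by tilt
    z=np.array([np.sin(tilt),0,-np.cos(tilt)]);y=np.array([0,1.,0])
    return R.from_euler("z",yaw)*R.from_matrix(np.c_[np.cross(y,z),y,z])
def go(name,grasp,Rt,ahead=.008):
    s=manip.get_state();q=s["ee_rot"];Rn=R.from_quat([q[1],q[2],q[3],q[0]])
    tgt=np.array(grasp)+ahead*Rt.as_matrix()[:,2];d=tgt-s["position"]
    print(name,"tcp",tgt,"shift cm",np.round(d*100,2),"rotvec",np.round((Rt*Rn.inv()).as_rotvec(),3))
def cabp(x,y,z,up=0): return pose2(CAB,np.array([x-.5*up,y,z+.866*up])/1000)
def trayp(x,y,z): return pose2(TRAY,np.array([x,y,z])/1000)
def jigp(x,y,z): return pose2(JIG,np.array([x,y,z])/1000)
TC=tool(CAB[2],np.pi/6)
E
python3 - <<'E'
from h import *
go("hover",cabp(-11,60,126,110),TC);go("grip",cabp(-11,60,126,32),TC);go("open",cabp(-11,-85,126,32),TC)
E
```

```text
hover tcp [ 0.5503 -0.2476  0.2143] shift cm [ 31.51 -77.18  -2.72] rotvec [-0.148 -0.504  0.261]
grip tcp [ 0.5888 -0.2536  0.1468] shift cm [ 35.37 -77.78  -9.48] rotvec [-0.148 -0.504  0.261]
open tcp [ 0.5665 -0.3968  0.1468] shift cm [ 33.13 -92.1   -9.48] rotvec [-0.148 -0.504  0.261]
```

drive_tool(
  rows=[
    [[0,0,0],[2.2,-5.1,0.3],5],
    [[0,0,0],[2.2,-5.1,0.3],5],
    [[0,0,0],[2.2,-5.1,0],5],
    [[0,0,0],[2.1,-5.1,0],5],
    [[-0.037,-0.126,0.065],[2.1,-5.1,0],5],
    [[-0.037,-0.126,0.065],[2.1,-5.1,0],5],
    [[-0.037,-0.126,0.065],[2.1,-5.1,0],5],
    [[-0.037,-0.126,0.065],[2.1,-5.1,0],5],
  ],
)

```text
clock: 1.1
position: [0.4067, 0.1156, 0.2486]
ee_rot: [0.26, 0.073, 0.963, -0.02]
contact_force: [0.8, 0.6, -0.7]
width: 0.0501
gripper_force: 0.0
```

drive_tool(
  rows=[
    [[0,0,0],[2.1,-5.1,0],5],
    [[0,0,0],[2.1,-5.1,0],5],
    [[0,0,0],[2.1,-5.1,-0.8],5],
    [[0,0,0],[2.1,-5.1,-0.8],5],
    [[0,0,0],[2.1,-5.1,-0.8],5],
    [[0,0,0],[2.1,-5.1,-0.8],5],
    [[0,0,0],[2.0,-5.1,-0.1],5],
    [[0,0,0],[0,0,0],5],
  ],
)

```text
clock: 2.1
position: [0.5532, -0.2432, 0.2148]
ee_rot: [0.258, 0.077, 0.963, -0.02]
contact_force: [-0.4, -0.3, -0.9]
width: 0.0501
gripper_force: 0.0
```

```bash
python3 - <<'E'
from h import *
st();go("hover",cabp(-11,60,126,110),TC);go("grip",cabp(-11,60,126,32),TC)
E
```

```text
t 2.1 pos [ 0.5532 -0.2432  0.2148] q [-0.6773  0.1259  1.9035  0.4019  0.6875 -2.3459] F [-0.3894 -0.2865 -0.9302] w 0.05006598451615566 g 0.0
hover tcp [ 0.5503 -0.2476  0.2143] shift cm [-0.29 -0.44 -0.05] rotvec [-0.001  0.     0.005]
grip tcp [ 0.5888 -0.2536  0.1468] shift cm [ 3.57 -1.04 -6.81] rotvec [-0.001  0.     0.005]
```

drive_tool(
  rows=[
    [[0,0,0],[-0.3,-0.4,0],5],
    [[0,0,0],[1.3,-0.2,-2.3],5],
    [[0,0,0],[1.3,-0.2,-2.3],5],
    [[0,0,0],[1.3,-0.2,-2.2],5],
    [[0,0,0],[0,0,0],5],
    [[0,0,0],[0,0,0],1.8],
    [[0,0,0],[0,0,0],1.8],
    [[0,0,0],[0,0,0],1.8],
  ],
  force=40,
)

```text
clock: 3.1
position: [0.5876, -0.249, 0.1488]
ee_rot: [0.259, 0.075, 0.963, -0.02]
contact_force: [-7.0, -0.5, 7.2]
width: 0.0204
gripper_force: 39.5
```

```bash
python3 - <<'E'
from h import *
st();go("grip",cabp(-11,60,126,32),TC);go("open",cabp(-11,-85,126,32),TC)
E
```

```text
t 3.1 pos [ 0.5876 -0.249   0.1488] q [-0.6421  0.2477  1.9391  0.4808  0.533  -2.4225] F [-6.9985 -0.5087  7.1742] w 0.02042397398372216 g 39.51016912702471
grip tcp [ 0.5888 -0.2536  0.1468] shift cm [ 0.12 -0.46 -0.2 ] rotvec [-0.     0.001  0.   ]
open tcp [ 0.5665 -0.3968  0.1468] shift cm [ -2.11 -14.78  -0.2 ] rotvec [-0.     0.001  0.   ]
```

drive_tool(
  rows=[
    [[0,0,0],[-0.1,0,0.2],1.8],
    [[0,0,0],[-0.35,-2.2,0],1.8],
    [[0,0,0],[-0.35,-2.2,0],1.8],
    [[0,0,0],[-0.35,-2.2,0],1.8],
    [[0,0,0],[-0.35,-2.2,0],1.8],
    [[0,0,0],[-0.35,-2.2,0],1.8],
    [[0,0,0],[-0.35,-2.2,0],1.8],
    [[0,0,0],[0,0,0],1.8],
  ],
)

```text
clock: 4.1
position: [0.5654, -0.3835, 0.1489]
ee_rot: [0.258, 0.076, 0.963, -0.021]
contact_force: [1.3, -3.7, -5.7]
width: 0.0205
gripper_force: 42.7
```

```bash
python3 - <<'E'
from h import *
st();go("open",cabp(-11,-85,126,32),TC)
E
```

```text
t 4.1 pos [ 0.5654 -0.3835  0.1489] q [-0.8699  0.3266  1.8144  0.5563  0.6661 -2.6678] F [ 1.2824 -3.7384 -5.7002] w 0.02052514424838734 g 42.70457505248487
open tcp [ 0.5665 -0.3968  0.1468] shift cm [ 0.11 -1.33 -0.21] rotvec [ 0.001 -0.     0.003]
```

drive_tool(
  rows=[
    [[0.074,-0.012,-0.13],[0,0,0],1.8],
    [[0.074,-0.012,-0.13],[0,0,0],1.8],
    [[0,0,0],[-0.08,-0.6,0],1.8],
    [[0,0,0],[-0.08,-0.6,0],1.8],
    [[0,0,0],[0,0,0],1.8],
  ],
)

```text
clock: 4.72
position: [0.5643, -0.3932, 0.1494]
ee_rot: [0.259, 0.218, 0.941, 0.019]
contact_force: [3.5, 1.0, -3.1]
width: 0.0202
gripper_force: 42.2
```

```bash
python3 - <<'E'
from h import *
st();go("open",cabp(-11,-85,126,32),TC)
im=eyes.get_image("scene")[:,:,::-1];cv2.imwrite("pics/s1.png",cv2.resize(im[180:340,300:500],None,fx=3.7,fy=3.7,interpolation=cv2.INTER_CUBIC))
E
```

```text
t 4.725 pos [ 0.5643 -0.3932  0.1494] q [-0.8851  0.3339  1.8016  0.5623  0.6788 -2.3844] F [ 3.5275  0.952  -3.0841] w 0.020244424977989915 g 42.24700197111815
open tcp [ 0.5665 -0.3968  0.1468] shift cm [ 0.22 -0.36 -0.27] rotvec [-0.149  0.025  0.261]
```

View pics/s1.png

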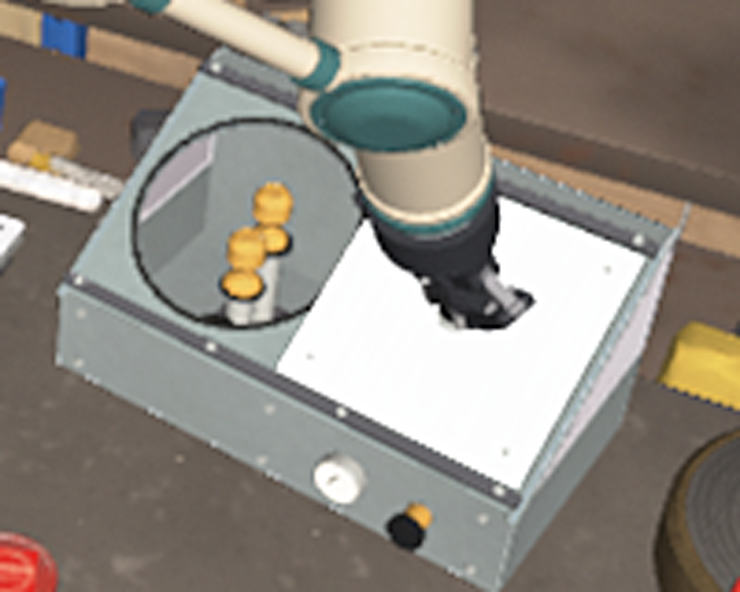

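The port is open. Two knob heads show at (272,200) and (247,247), with their feet below them, and the shutter's left edge runs from about (365,190) to (278,370).

```bash
python3 - <<'E'
from h import *
for n,x,z in(("A",-39,45),("B",-5,64),("C",29,84)):
    print(n,[((proj("scene",cabp(x,80,z+h))[0]-[300,180]+.5)*3.7-.5).round() for h in(0,32,46)])
o,d=ray("scene",((np.array([278,370])+.5)/3.7-.5)+[300,180]);Rz=R.from_euler("z",CAB[2]).as_matrix();o=Rz.T@(o-[CAB[0],CAB[1],0]);d=Rz.T@d
n=np.array([-.5,0,.866]);p0=np.array([-.1,0,.075])+n*.005;s=(n@(p0-o))/(n@d);print("shutter BL",o+s*d)
E
```

```text
A [array([214., 328.]), array([217., 294.]), array([219., 279.])]
B [array([241., 284.]), array([245., 250.]), array([247., 235.])]
C [array([268., 239.]), array([272., 205.]), array([274., 189.])]
shutter BL [-0.0899  0.0023  0.0866]
```

drive_tool(
  rows=[
    [[0,0,0],[0,0,0],5],
    [[0,0,0],[0,0,0],5],
    [[0,0,0],[0,0,0],5],
    [[0,0,0],[-1.3,0.2,2.3],5],
    [[0,0,0],[-1.3,0.2,2.3],5],
    [[0,0,0],[-1.3,0.2,2.3],5],
    [[0,0,0],[0.4,5,0.5],5],
    [[0,0,0],[0.7,5,0],5],
  ],
)

```text
clock: 5.78
position: [0.5361, -0.2868, 0.2243]
ee_rot: [0.259, 0.219, 0.94, 0.019]
contact_force: [0.0, -0.3, 0.2]
width: 0.05
gripper_force: 0.0
```

```bash
python3 - <<'E'
from h import *
st();go("hoverB",cabp(-5,80,96,90),TC);go("gripB",cabp(-5,80,96),TC)
E
```

```text
t 5.775 pos [ 0.5361 -0.2868  0.2243] q [-0.7797  0.1299  1.873   0.4451  0.7488 -2.162 ] F [ 0.0317 -0.2875  0.1966] w 0.04997520003668632 g 0.0
hoverB tcp [ 0.5692 -0.2303  0.167 ] shift cm [ 3.31  5.65 -5.73] rotvec [-0.149  0.026  0.262]
gripB tcp [ 0.6137 -0.2372  0.0891] shift cm [  7.75   4.96 -13.53] rotvec [-0.149  0.026  0.262]
```

drive_tool(
  rows=[
    [[-0.075,0.013,0.131],[1.0,3.2,0],5],
    [[-0.075,0.013,0.131],[1.0,2.2,-2.0],5],
    [[0,0,0],[1.3,0.3,-3.7],5],
    [[0,0,0],[0,0,0],5],
    [[0,0,0],[0,0,0],5],
  ],
)

```text
clock: 6.4
position: [0.5696, -0.2305, 0.1673]
ee_rot: [0.258, 0.074, 0.963, -0.021]
contact_force: [-0.3, -0.4, 0.4]
width: 0.05
gripper_force: 0.0
```

```bash
python3 - <<'E'
from h import *
st();go("hoverB",cabp(-5,80,96,90),TC);go("gripB",cabp(-5,80,96),TC)
E
```

```text
t 6.4 pos [ 0.5696 -0.2305  0.1673] q [-0.6314  0.1914  1.9599  0.4438  0.5612 -2.3757] F [-0.3112 -0.378   0.4034] w 0.050032931651395905 g 0.0
hoverB tcp [ 0.5692 -0.2303  0.167 ] shift cm [-0.04  0.02 -0.03] rotvec [ 0.001 -0.001 -0.001]
gripB tcp [ 0.6137 -0.2372  0.0891] shift cm [ 4.4  -0.67 -7.83] rotvec [ 0.001 -0.001 -0.001]
```

drive_tool(
  rows=[
    [[0,0,0],[1.1,-0.17,-1.95],5],
    [[0,0,0],[1.1,-0.17,-1.95],5],
    [[0,0,0],[1.1,-0.17,-1.95],5],
    [[0,0,0],[1.1,-0.17,-1.95],5],
    [[0,0,0],[0,0,0],5],
    [[0,0,0],[0,0,0],2],
    [[0,0,0],[0,0,0],2],
    [[0,0,0],[0,0,0],2],
  ],
  force=50,
)

```text
clock: 7.4
position: [0.6138, -0.2375, 0.0901]
ee_rot: [0.259, 0.074, 0.963, -0.021]
contact_force: [-2.2, -1.2, 6.0]
width: 0.0263
gripper_force: 49.3
```

```bash
python3 - <<'E'
from h import *
st();go("gripB",cabp(-5,80,96),TC);
TT=tool(TRAY[2],np.pi/6)
for y in(-70,0,70): go("tray%d"%y,trayp(67,y,38),TT)
E
```

```text
t 7.4 pos [ 0.6138 -0.2375  0.0901] q [-0.5887  0.3498  1.9752  0.5805  0.3912 -2.4991] F [-2.1798 -1.2007  5.9752] w 0.026272742225074662 g 49.26170888127103
gripB tcp [ 0.6137 -0.2372  0.0891] shift cm [-0.01  0.03 -0.1 ] rotvec [ 0.003  0.001 -0.001]
tray-70 tcp [0.5604 0.2371 0.0311] shift cm [-5.34 47.46 -5.9 ] rotvec [0.003 0.001 0.167]
tray0 tcp [0.5595 0.3071 0.0311] shift cm [-5.43 54.46 -5.9 ] rotvec [0.003 0.001 0.167]
tray70 tcp [0.5586 0.3771 0.0311] shift cm [-5.52 61.46 -5.9 ] rotvec [0.003 0.001 0.167]
```

drive_tool(
  rows=[
    [[0,0,0],[0,0,1.5],2],
    [[0,0,0],[0,0,1.5],2],
    [[0,0,0],[-1.0,0.2,3],2],
    [[0,0,0],[-1.5,0.2,3.5],2],
    [[0,0,0],[-1.5,0.2,3.5],2],
    [[0,0,0],[-1.5,0.6,2],2],
    [[0,0,0],[0,4,0],2],
    [[0,0,0.02],[0,5,0],2],
  ],
)

```text
clock: 8.4
position: [0.5574, -0.1341, 0.2384]
ee_rot: [0.257, 0.065, 0.964, -0.018]
contact_force: [-0.8, 0.7, -1.3]
width: 0.026
gripper_force: 49.5
```

drive_tool(
  rows=[
    [[0,0,0.02],[0,5.6,0],2],
    [[0,0,0.02],[0,5.6,0],2],
    [[0,0,0.02],[0,5.6,0],2],
    [[0,0,0.02],[0,5.6,0],2],
    [[0,0,0.02],[0,5.6,0],2],
    [[0,0,0.02],[0,5.6,0],2],
    [[0,0,0.02],[0,5.6,0],2],
    [[0,0,0],[0,4,0],2],
  ],
)

```text
clock: 9.4
position: [0.5572, 0.2995, 0.2379]
ee_rot: [0.257, -0.004, 0.966, 0.001]
contact_force: [0.3, -0.0, -1.8]
width: 0.0263
gripper_force: 49.5
```

drive_tool(
  rows=[
    [[0,0,0],[0,4,0],2],
    [[0,0,0],[0,2.5,0],2],
    [[0,0,0],[0,0,0],2],
  ],
)

```text
clock: 9.78
position: [0.5575, 0.364, 0.2375]
ee_rot: [0.257, -0.004, 0.966, 0.001]
contact_force: [1.1, 0.2, -1.8]
width: 0.0259
gripper_force: 49.5
```

```bash
python3 - <<'E'
from h import *
st();TT=tool(TRAY[2],np.pi/6)
for y in(-70,0,70): go("tray%d"%y,trayp(67,y,38),TT)
E
```

```text
t 9.775 pos [0.5575 0.364  0.2375] q [ 0.6279  0.2388  1.6909 -0.4076  0.8184 -0.7308] F [ 1.0907  0.1821 -1.7868] w 0.025884512512545532 g 49.514646607663515
tray-70 tcp [0.5604 0.2371 0.0311] shift cm [  0.29 -12.69 -20.64] rotvec [ 0.001 -0.003  0.004]
tray0 tcp [0.5595 0.3071 0.0311] shift cm [  0.2   -5.69 -20.64] rotvec [ 0.001 -0.003  0.004]
tray70 tcp [0.5586 0.3771 0.0311] shift cm [  0.11   1.31 -20.64] rotvec [ 0.001 -0.003  0.004]
```

drive_tool(
  rows=[
    [[0,0,0],[0.1,1.3,-4],2],
    [[0,0,0],[0,0,-5],2],
    [[0,0,0],[0,0,-5],2],
    [[0,0,0],[0,0,-4],2],
    [[0,0,0],[0,0,-2],2],
    [[0,0,0],[0,0,0],2],
  ],
)

```text
clock: 10.52
position: [0.5581, 0.3731, 0.0361]
ee_rot: [0.256, -0.003, 0.967, -0.001]
contact_force: [0.2, -0.5, -1.0]
width: 0.0261
gripper_force: 49.5
```

```bash
python3 - <<'E'
from h import *
st();TT=tool(TRAY[2],np.pi/6)
go("tray",trayp(67,70,38),TT)
im=eyes.get_image("scene")[:,:,::-1];cv2.imwrite("pics/s2.png",cv2.resize(im[170:290,100:260],None,fx=4,fy=4,interpolation=cv2.INTER_CUBIC))
E
```

```text
t 10.525 pos [0.5581 0.3731 0.0361] q [ 0.6427  0.481   1.9212 -0.7931  0.431  -0.2558] F [ 0.1957 -0.519  -0.9754] w 0.026106928883256907 g 49.5035667436332
tray tcp [0.5586 0.3771 0.0311] shift cm [ 0.05  0.4  -0.5 ] rotvec [ 0.005 -0.006  0.007]
```

View pics/s2.png

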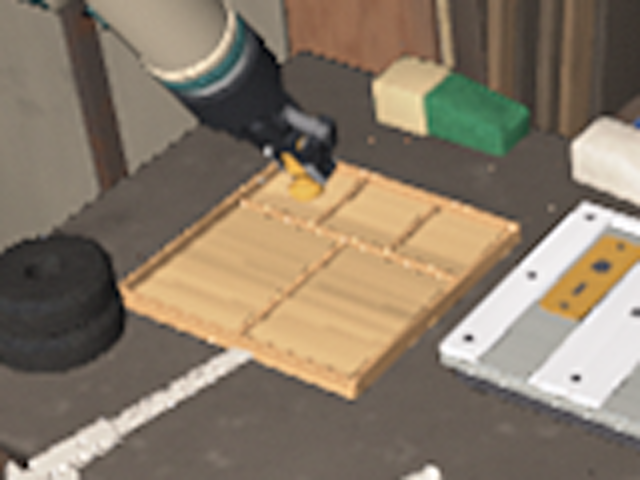

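The knob is gripped upright over the left far compartment (305,185), just above the floor.

drive_tool(
  rows=[
    [[0,0,0],[0,0.3,-0.2],2],
    [[0,0,0],[0,0,-0.15],2],
    [[0,0,0],[0,0,-0.1],2],
    [[0,0,0],[0,0,0],2],
  ],
)

```text
clock: 11.08
position: [0.5592, 0.3784, 0.0341]
ee_rot: [0.258, -0.003, 0.966, 0.001]
contact_force: [0.1, -0.3, -1.3]
width: 0.0261
gripper_force: 49.5
```

drive_tool(
  rows=[
    [[0,0,0],[0,0,-0.1],2],
    [[0,0,0],[0,0,-0.08],2],
    [[0,0,0],[0,0,-0.04],2],
    [[0,0,0],[0,0,0],2],
    [[0,0,0],[0,0,0],2],
  ],
)

```text
clock: 11.7
position: [0.5593, 0.3783, 0.0317]
ee_rot: [0.258, -0.003, 0.966, 0.0]
contact_force: [-1.2, -1.0, 1.4]
width: 0.0262
gripper_force: 49.7
```

drive_tool(
  rows=[
    [[0,0,0],[0,0,0],5],
    [[0,0,0],[0,0,0],5],
    [[0,0,0],[0,0,0],5],
    [[0,0,0],[-1,0,1.73],5],
    [[0,0,0],[-1.5,0,2.6],5],
    [[0,0,0],[-1.5,0,2.6],5],
    [[0,0,0],[0,0,5],5],
    [[0,0,0],[0,-1,5.5],5],
  ],
)

```text
clock: 12.7
position: [0.5186, 0.3687, 0.2067]
ee_rot: [0.257, -0.004, 0.966, 0.0]
contact_force: [1.9, -1.3, 0.2]
width: 0.0499
gripper_force: 0.0
```

drive_tool(
  rows=[
    [[0,0,0],[0.5,-5.7,0],5],
    [[0,0,0],[0.5,-5.7,0],5],
    [[0,0,0],[0.5,-5.7,0],5],
    [[0,0,-0.03],[0.5,-5.7,0],5],
    [[0,0,-0.03],[0.5,-5.7,0],5],
    [[0,0,-0.03],[0.5,-5.7,0],5],
    [[0,0,-0.03],[0.5,-5.7,0],5],
    [[0,0,-0.03],[0.5,-5.7,0],5],
  ],
)

```text
clock: 13.7
position: [0.559, -0.0895, 0.2062]
ee_rot: [0.258, 0.07, 0.964, -0.019]
contact_force: [0.8, -0.5, 0.7]
width: 0.0497
gripper_force: 0.0
```

drive_tool(
  rows=[
    [[0,0,-0.02],[0.8,-5.7,0],5],
    [[0,0,0],[0.8,-5.2,0],5],
    [[0,0,0],[0.8,-2.5,0],5],
    [[0,0,0],[0.8,-1,0],5],
    [[0,0,0],[0,0,0],5],
  ],
)

```text
clock: 14.32
position: [0.5915, -0.2316, 0.2056]
ee_rot: [0.257, 0.079, 0.963, -0.021]
contact_force: [-0.8, 0.5, 0.9]
width: 0.0498
gripper_force: 0.0
```

```bash
python3 - <<'E'
from h import *
st();go("hoverC",cabp(29,80,116.5,80),TC);go("gripC",cabp(29,80,116.5),TC)
im=eyes.get_image("scene")[:,:,::-1];cv2.imwrite("pics/s3.png",cv2.resize(im[170:330,100:460],None,fx=2.2,fy=2.2,interpolation=cv2.INTER_CUBIC))
E
```

```text
t 14.325 pos [ 0.5915 -0.2316  0.2056] q [-0.6019  0.1773  1.8633  0.3555  0.6522 -2.2442] F [-0.7791  0.541   0.9263] w 0.04975374889650163 g 0.0
hoverC tcp [ 0.6077 -0.2363  0.1789] shift cm [ 1.62 -0.47 -2.68] rotvec [ 0.    -0.002  0.008]
gripC tcp [ 0.6472 -0.2424  0.1096] shift cm [ 5.57 -1.09 -9.6 ] rotvec [ 0.    -0.002  0.008]
```

View pics/s3.png

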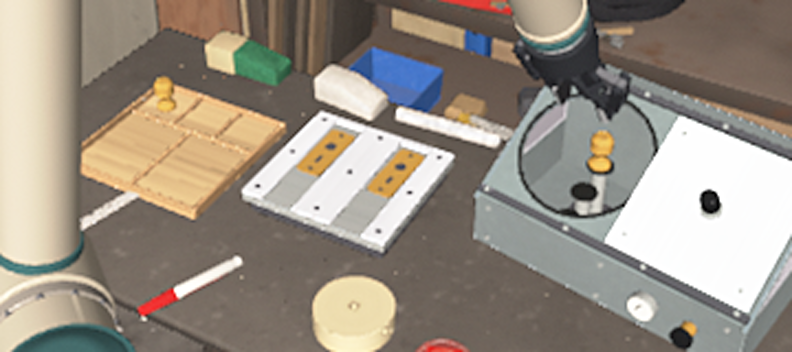

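Knob B stands upright in the left compartment (165,95). Knob C remains at (600,150), and the plates are at (325,152) and (397,175).

drive_tool(
  rows=[
    [[0,0,0],[1.6,-0.5,-2.7],5],
    [[0,0,0],[1.0,-0.15,-1.75],5],
    [[0,0,0],[1.0,-0.15,-1.75],5],
    [[0,0,0],[1.0,-0.15,-1.75],5],
    [[0,0,0],[1.0,-0.15,-1.65],5],
    [[0,0,0],[0,0,0],2],
    [[0,0,0],[0,0,0],2],
    [[0,0,0],[0,0,0],2],
  ],
  force=50,
)

```text
clock: 15.38
position: [0.6471, -0.2427, 0.1104]
ee_rot: [0.257, 0.079, 0.963, -0.022]
contact_force: [-0.5, -0.4, -0.7]
width: 0.0262
gripper_force: 49.1
```

```bash
python3 - <<'E'
from h import *
st();go("gripC",cabp(29,80,116.5),TC)
E
```

```text
t 15.375 pos [ 0.6471 -0.2427  0.1104] q [-0.5584  0.3609  1.8812  0.4537  0.4513 -2.3315] F [-0.5405 -0.3629 -0.6514] w 0.02616983219457111 g 49.08507238724269
gripC tcp [ 0.6472 -0.2424  0.1096] shift cm [ 0.01  0.03 -0.08] rotvec [ 0.001 -0.001  0.008]
```

drive_tool(
  rows=[
    [[0,0,0],[0,0,1.5],2],
    [[0,0,0],[-1.0,0.15,2],2],
    [[0,0,0],[-1.5,0.2,2.6],2],
    [[0,0,0],[-1.5,0.2,2.6],2],
    [[0,0,0],[-1.5,0.2,2.6],2],
    [[0,0,0],[-1,1,2],2],
    [[0,0,0],[-1,4,0],2],
    [[0,0,0.02],[-1.2,5,0],2],
  ],
)

```text
clock: 16.38
position: [0.5601, -0.1352, 0.2451]
ee_rot: [0.259, 0.07, 0.963, -0.02]
contact_force: [0.7, 1.2, -2.0]
width: 0.0265
gripper_force: 49.3
```

drive_tool(
  rows=[
    [[0,0,0.02],[0,5.6,0],2],
    [[0,0,0.02],[0,5.6,0],2],
    [[0,0,0.02],[0,5.6,0],2],
    [[0,0,0.02],[0,5.6,0],2],
    [[0,0,0.02],[0,5.6,0],2],
    [[0,0,0.02],[0,5,0],2],
    [[0,0,0.02],[0,3,0],2],
    [[0,0,0],[0,0,0],2],
  ],
)

```text
clock: 17.38
position: [0.5603, 0.2268, 0.2445]
ee_rot: [0.259, 0.0, 0.966, -0.0]
contact_force: [-0.7, 0.2, -1.3]
width: 0.0261
gripper_force: 49.4
```

```bash
python3 - <<'E'
from h import *
st();TT=tool(TRAY[2],np.pi/6)
go("tray",trayp(67,-70,38),TT)
E
```

```text
t 17.375 pos [0.5603 0.2268 0.2445] q [ 0.378   0.1133  1.8366 -0.2847  0.719  -1.0221] F [-0.6835  0.2242 -1.3292] w 0.026098664027892092 g 49.419542946852744
tray tcp [0.5604 0.2371 0.0311] shift cm [  0.01   1.03 -21.34] rotvec [-0.     0.001  0.014]
```

drive_tool(
  rows=[
    [[0,0,0.014],[0,1.0,-4],2],
    [[0,0,0],[0,0,-5],2],
    [[0,0,0],[0,0,-5],2],
    [[0,0,0],[0,0,-4],2],
    [[0,0,0],[0,0,-2.5],2],
    [[0,0,0],[0,0,-0.4],2],
    [[0,0,0],[0,0,0],2],
    [[0,0,0],[0,0,0],2],
  ],
)

```text
clock: 18.38
position: [0.5611, 0.2344, 0.0351]
ee_rot: [0.259, -0.005, 0.966, 0.001]
contact_force: [0.8, -0.7, -1.4]
width: 0.0263
gripper_force: 49.4
```

drive_tool(
  rows=[
    [[0,0,0],[0,0.2,-0.1],2],
    [[0,0,0],[0,0,-0.1],2],
    [[0,0,0],[0,0,-0.08],2],
    [[0,0,0],[0,0,0],2],
    [[0,0,0],[0,0,0],2],
  ],
)

```text
clock: 19.0
position: [0.5602, 0.2369, 0.031]
ee_rot: [0.258, -0.005, 0.966, 0.001]
contact_force: [-0.2, -0.4, -0.7]
width: 0.0262
gripper_force: 49.4
```

drive_tool(
  rows=[
    [[0,0,0],[0,0,-0.08],2],
    [[0,0,0],[0,0,0],2],
  ],
)

```text
clock: 19.25
position: [0.5605, 0.237, 0.0306]
ee_rot: [0.258, -0.005, 0.966, 0.001]
contact_force: [-0.1, -0.3, 1.3]
width: 0.0261
gripper_force: 49.7
```

drive_tool(
  rows=[
    [[0,0,0],[0,0,0],5],
    [[0,0,0],[0,0,0],5],
    [[0,0,0],[0,0,0],5],
    [[0,0,0],[-1,0,1.73],5],
    [[0,0,0],[-1.5,0,2.6],5],
    [[0,0,0],[-1.0,0,1.8],5],
    [[0,0,0],[0,-1,6],5],
    [[0,0,0],[0,-3,6],5],
  ],
)

```text
clock: 20.25
position: [0.525, 0.1998, 0.2091]
ee_rot: [0.258, -0.007, 0.966, 0.002]
contact_force: [0.6, -0.3, 0.1]
width: 0.05
gripper_force: 0.0
```

drive_tool(
  rows=[
    [[0,0,0],[0,-5.7,3],5],
    [[0,0,0],[0,-5.7,0],5],
    [[0,0,0],[0,-5.7,0],5],
    [[0.037,-0.006,-0.105],[0,-5.7,0],5],
    [[0.037,-0.006,-0.105],[0,-5.7,0],5],
    [[0.037,-0.006,-0.105],[0,-5.7,0],5],
    [[0.037,-0.006,-0.105],[0,-5.7,0],5],
    [[0,0,0],[0,-5.7,0],5],
  ],
)

```text
clock: 21.25
position: [0.5247, -0.2568, 0.2366]
ee_rot: [0.264, 0.215, 0.94, 0.018]
contact_force: [0.3, 0.4, -0.3]
width: 0.0501
gripper_force: 0.0
```

```bash
cat >> h.py <<'E'
zt=TC.as_matrix()[:,2];TH=R.from_rotvec(.3*zt)*TC
E
python3 - <<'E'
from h import *
st();go("hoverH",cabp(-11,-84,126,112),TH);go("H",cabp(-11,-84,126,34),TH)
im=eyes.get_image("top")[:,:,::-1];cv2.imwrite("pics/t3.png",cv2.resize(im[190:310,110:310],None,fx=4,fy=4,interpolation=cv2.INTER_CUBIC))
E
```

```text
t 21.25 pos [ 0.5247 -0.2568  0.2366] q [-0.7512  0.076   1.9068  0.4324  0.7503 -2.1299] F [ 0.3409  0.4277 -0.2781] w 0.05007418421540218 g 0.0
hoverH tcp [ 0.5271 -0.3897  0.2161] shift cm [  0.24 -13.28  -2.05] rotvec [ 0.005  0.011 -0.004]
H tcp [ 0.5656 -0.3957  0.1485] shift cm [  4.09 -13.88  -8.81] rotvec [ 0.005  0.011 -0.004]
```

View pics/t3.png

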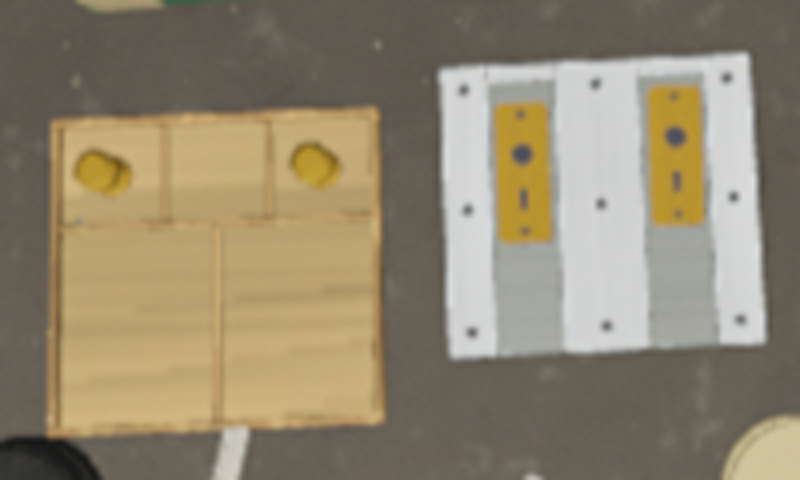

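Both knobs stand in the left and right far compartments, with their feet near (115,176) and (322,165). The plates have not moved.

drive_tool(
  rows=[
    [[0,0,0],[0,-5,-0.5],5],
    [[0,0,0],[0,-5,-0.5],5],
    [[0,0,0],[0.1,-3.1,-1],5],
    [[0,0,0],[1.0,-0.15,-1.7],5],
    [[0,0,0],[1.0,-0.15,-1.7],5],
    [[0,0,0],[1.0,-0.15,-1.7],5],
    [[0,0,0],[0.8,-0.15,-1.5],5],
    [[0,0,0],[0,0,0],5],
  ],
)

```text
clock: 22.3
position: [0.5644, -0.3912, 0.1486]
ee_rot: [0.263, 0.215, 0.941, 0.019]
contact_force: [0.1, 0.1, 0.2]
width: 0.0502
gripper_force: 0.0
```

drive_tool(
  rows=[
    [[0,0,0],[0,0,0],1.8],
    [[0,0,0],[0,0,0],1.8],
    [[0,0,0],[0,0,0],1.8],
    [[0,0,0],[0,0,0],1.8],
  ],
  force=40,
)

```text
clock: 22.8
position: [0.5642, -0.3927, 0.1515]
ee_rot: [0.264, 0.215, 0.94, 0.018]
contact_force: [-3.2, 0.3, 3.8]
width: 0.0204
gripper_force: 39.7
```

```bash
python3 - <<'E'
from h import *
st();go("H",cabp(-11,-84,126,34),TH);go("shut",cabp(-11,80,126,34),TH)
E
```

```text
t 22.8 pos [ 0.5642 -0.3927  0.1515] q [-0.8877  0.3292  1.8092  0.5794  0.671  -2.4082] F [-3.1826  0.2943  3.7637] w 0.020375715300780462 g 39.65730279000127
H tcp [ 0.5656 -0.3957  0.1485] shift cm [ 0.14 -0.3  -0.3 ] rotvec [ 0.006  0.012 -0.004]
shut tcp [ 0.5909 -0.2337  0.1485] shift cm [ 2.67 15.91 -0.3 ] rotvec [ 0.006  0.012 -0.004]
```

drive_tool(
  rows=[
    [[0,0,0],[0.36,2.3,0],1.8],
    [[0,0,0],[0.36,2.3,0],1.8],
    [[0,0,0],[0.36,2.3,0],1.8],
    [[0,0,0],[0.36,2.3,0],1.8],
    [[0,0,0],[0.36,2.3,0],1.8],
    [[0,0,0],[0.36,2.3,0],1.8],
    [[0,0,0],[0.34,2.2,0],1.8],
    [[0,0,0],[0,0,0],1.8],
  ],
)

```text
clock: 23.8
position: [0.5902, -0.2341, 0.1516]
ee_rot: [0.266, 0.214, 0.94, 0.015]
contact_force: [-2.4, -9.4, -0.3]
width: 0.0202
gripper_force: 41.0
```

```bash
python3 - <<'E'
from h import *
st();go("shut",cabp(-11,80,126,34),TH)
im=eyes.get_image("top")[:,:,::-1];cv2.imwrite("pics/t4.png",cv2.resize(im[140:260,310:500],None,fx=4,fy=4,interpolation=cv2.INTER_CUBIC))
E
```

```text
t 23.8 pos [ 0.5902 -0.2341  0.1516] q [-0.6118  0.2348  1.9574  0.4753  0.5022 -2.1024] F [-2.3975 -9.397  -0.3494] w 0.020162810695456806 g 41.04981173062697
shut tcp [ 0.5909 -0.2337  0.1485] shift cm [ 0.08  0.05 -0.31] rotvec [ 0.013  0.013 -0.004]
```

View pics/t4.png

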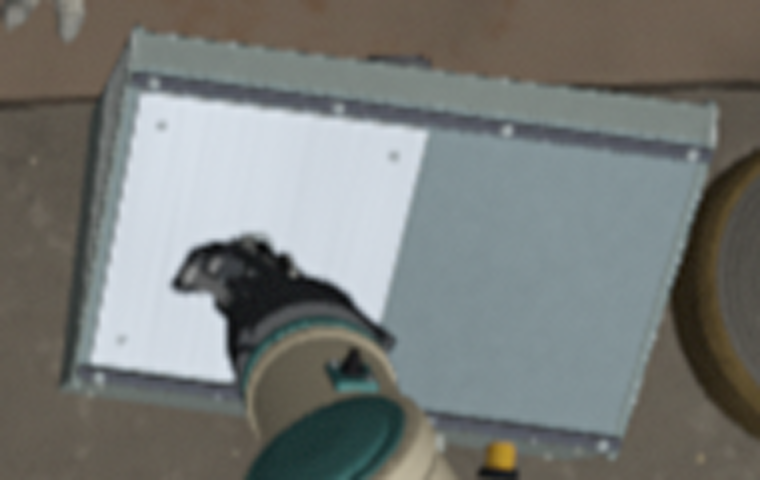

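The shutter is shut: its left edge is back at (137,95) and the stop took 9 N. Next I release it and move to the left plate.

drive_tool(
  rows=[
    [[0,0,0],[0,0,0],5],
    [[0,0,0],[0,0,0],5],
    [[0,0,0],[0,0,0],5],
    [[0,0,0],[-1.3,0.2,2.3],5],
    [[0,0,0],[-1.3,0.2,2.3],5],
    [[0,0,0],[-1.3,0.2,2.3],5],
    [[0,0,0],[0,4,0],0],
    [[0,0,0],[0,5,0],0],
  ],
)

```text
clock: 24.85
position: [0.5502, -0.1362, 0.2201]
ee_rot: [0.264, 0.216, 0.94, 0.018]
contact_force: [0.9, 0.5, -0.1]
width: 0.014
gripper_force: 0.0
```

```bash
cat >> h.py <<'E'
TJ=tool(JIG[2],0)
def plates(tag=None,save=False):
    im=eyes.get_image("top");hsv=cv2.cvtColor(im,cv2.COLOR_RGB2HSV)
    m=cv2.inRange(hsv,(15,140,90),(30,255,255));m[:, :100]=0;m[:,310:]=0;m[:205]=0;m[310:]=0
    m=cv2.morphologyEx(m,cv2.MORPH_CLOSE,np.ones((5,5)))
    for c in cv2.findContours(m,cv2.RETR_EXTERNAL,cv2.CHAIN_APPROX_NONE)[0]:
        if cv2.contourArea(c)<150: continue
        r=cv2.minAreaRect(c);zz=.0385 if r[0][0]>210 else .0085
        b=np.array([onplane("top",p,zz) for p in cv2.boxPoints(r)]);w=b.mean(0)
        e=b[1]-b[0] if np.linalg.norm(b[1]-b[0])>np.linalg.norm(b[2]-b[1]) else b[2]-b[1]
        f=JIG if r[0][0]>210 else TRAY
        print("plate px",np.round(r[0]),"jig" if f is JIG else "tray",np.round(pose2([0,0,-f[2]],w-[f[0],f[1],0])*1000,1),"size",np.round([np.linalg.norm(b[1]-b[0]),np.linalg.norm(b[2]-b[1])],3),"yaw rel",round((np.arctan2(e[1],e[0])-f[2]+np.pi/2)%np.pi-np.pi/2,3))
    if save:cv2.imwrite(f"pics/{tag}.png",cv2.resize(im[190:310,110:310,::-1],None,fx=4,fy=4,interpolation=cv2.INTER_CUBIC))
E
python3 - <<'E'
from h import *
st();plates();go("above",jigp(84,50,60),TJ,.0)
E
```

```text
t 24.85 pos [ 0.5502 -0.1362  0.2201] q [-0.4622  0.049   1.9836  0.2698  0.6105 -1.7628] F [ 0.9122  0.4923 -0.1238] w 0.01395376574701507 g 0.0
plate px [240. 233.] jig [59.7 51.  38.5] size [0.033 0.089] yaw rel -0.005
plate px [279. 228.] jig [ 65.6 -50.5  38.5] size [0.033 0.089] yaw rel -0.018
above tcp [0.5707 0.0986 0.06  ] shift cm [  2.27  22.81 -15.88] rotvec [-0.049  0.534  0.459]
```

drive_tool(
  rows=[
    [[-0.012,0.134,0.115],[0.5,5,0],0],
    [[-0.012,0.134,0.115],[0.5,5,0],0],
    [[-0.012,0.134,0.115],[0.5,5,0],0],
    [[-0.013,0.132,0.114],[0.4,5,-2],0],
    [[0,0,0],[0.4,2.8,-5],0],
    [[0,0,0],[0,0,-5],0],
    [[0,0,0],[0,0,-3],0],
    [[0,0,0],[0,0,0],0],
  ],
)

```text
clock: 25.9
position: [0.571, 0.0919, 0.067]
ee_rot: [-0.001, -0.011, 1.0, -0.003]
contact_force: [0.1, -0.2, 1.1]
width: -0.0
gripper_force: 0.0
```

```bash
python3 - <<'E'
from h import *
st();go("press",jigp(84,50,49.5),TJ,.0)
E
```

```text
t 25.9 pos [0.571  0.0919 0.067 ] q [ 0.0424  0.4299  1.7443 -0.0062  0.9689 -1.5476] F [ 0.105  -0.2204  1.0709] w -4.2119202771761e-06 g 0.0
press tcp [0.5707 0.0986 0.0495] shift cm [-0.03  0.68 -1.75] rotvec [ 0.005 -0.001 -0.001]
```

drive_tool(
  rows=[
    [[0,0,0],[0,0.65,-0.8],0],
    [[0,0,0],[0,0,-0.5],0],
    [[0,0,0],[0,0,-0.3],0],
    [[0,0,0],[0,0,-0.2],0],
    [[0,0,0],[0,0,0],0],
  ],
)

```text
clock: 26.52
position: [0.5733, 0.098, 0.0517]
ee_rot: [0.003, -0.011, 1.0, -0.003]
contact_force: [0.9, -0.4, 0.3]
width: -0.0
gripper_force: 0.0
```

drive_tool(
  rows=[
    [[0,0,0],[0,0,-0.15],0],
    [[0,0,0],[0,0,-0.15],0],
    [[0,0,0],[0,0,0],0],
  ],
)

```text
clock: 26.9
position: [0.5734, 0.0981, 0.0496]
ee_rot: [0.003, -0.011, 1.0, -0.003]
contact_force: [-1.9, 0.3, 6.2]
width: 0.0002
gripper_force: 3.1
```

drive_tool(
  rows=[
    [[0,0,0],[0,0,-0.1],0],
    [[0,0,0],[-0.5,-0.01,0],0],
    [[0,0,0],[-0.7,-0.01,0],0],
    [[0,0,0],[-0.7,-0.02,0],0],
    [[0,0,0],[-0.7,-0.02,0],0],
    [[0,0,0],[-0.7,-0.02,0],0],
    [[0,0,0],[-0.7,-0.02,0],0],
    [[0,0,0],[0,0,0],0],
  ],
)

```text
clock: 27.9
position: [0.5358, 0.0972, 0.0496]
ee_rot: [0.006, -0.011, 1.0, -0.003]
contact_force: [0.3, -0.0, 8.3]
width: -0.0003
gripper_force: 4.2
```

```bash
python3 - <<'E'
from h import *
st();go("press end",jigp(-49+25,50,49.5),TJ,.0);plates()
E
```

```text
t 27.9 pos [0.5358 0.0972 0.0496] q [ 0.0553  0.4045  1.8494 -0.0072  0.8762 -1.533 ] F [ 0.3455 -0.0299  8.3154] w -0.0002963181252610389 g 4.184707022504881
press end tcp [0.4627 0.0963 0.0495] shift cm [-7.31 -0.1  -0.01] rotvec [ 0.005  0.012 -0.   ]
plate px [241. 254.] jig [ 4.1 51.4 38.5] size [0.055 0.032] yaw rel -0.036
plate px [279. 228.] jig [ 65.6 -50.5  38.5] size [0.033 0.089] yaw rel -0.019
```

drive_tool(
  rows=[
    [[0,0,0],[-0.9,-0.02,0],0],
    [[0,0,0],[-0.9,-0.02,0],0],
    [[0,0,0],[-0.9,-0.02,0],0],
    [[0,0,0],[-0.9,-0.02,0],0],
    [[0,0,0],[-0.9,-0.02,0],0],
    [[0,0,0],[-0.9,-0.02,0],0],
    [[0,0,0],[-0.9,-0.02,0],0],
    [[0,0,0],[-0.5,0,0],0],
  ],
)

```text
clock: 28.95
position: [0.4691, 0.0959, 0.0495]
ee_rot: [0.007, -0.011, 1.0, -0.002]
contact_force: [3.7, 0.5, 7.6]
width: -0.0001
gripper_force: 3.6
```

```bash
python3 - <<'E'
from h import *
st();go("press end",jigp(-49+25,50,49.5),TJ,.0);plates()
E
```

```text
t 28.95 pos [0.4691 0.0959 0.0495] q [ 0.0603  0.3252  1.9928 -0.0078  0.8096 -1.5273] F [3.7208 0.4573 7.6409] w -7.791086196576793e-05 g 3.595217722468078
press end tcp [0.4627 0.0963 0.0495] shift cm [-0.64  0.04 -0.  ] rotvec [ 0.005  0.014 -0.   ]
plate px [242. 282.] jig [-71.3  50.4  38.5] size [0.034 0.039] yaw rel -0.041
plate px [279. 228.] jig [ 65.6 -50.5  38.5] size [0.033 0.089] yaw rel -0.019
```

drive_tool(
  rows=[
    [[0,0,0],[0,0,0],0],
    [[0,0,0],[0,0,0.5],0],
    [[0,0,0],[0,0,3],0],
    [[0,0,0],[0,0,4],5.5],
    [[0,0,0],[5,0,3],5.5],
    [[0,0,0],[5,0,0],5.5],
    [[0,0,0],[0,0,0],5.5],
  ],
)

```text
clock: 29.88
position: [0.5688, 0.0955, 0.1527]
ee_rot: [0.004, -0.011, 1.0, -0.003]
contact_force: [-1.2, 0.3, -1.3]
width: 0.0548
gripper_force: 0.0
```

```bash
python3 - <<'E'
from h import *
st();plates("t5",True);go("grasp",jigp(-84,50,37.2),TJ,.008)
E
```

```text
t 29.875 pos [0.5688 0.0955 0.1527] q [ 0.0492  0.3379  1.6471 -0.0062  1.1486 -1.5408] F [-1.1727  0.3113 -1.3116] w 0.054750309488892084 g 0.0
plate px [242. 266.] jig [-29.9  50.1  38.5] size [0.031 0.06 ] yaw rel -0.04
plate px [279. 228.] jig [ 65.5 -50.5  38.5] size [0.033 0.089] yaw rel -0.019
grasp tcp [0.4027 0.0949 0.0292] shift cm [-16.3   -0.07 -12.27] rotvec [0.005 0.004 0.   ]
```

View pics/t5.png

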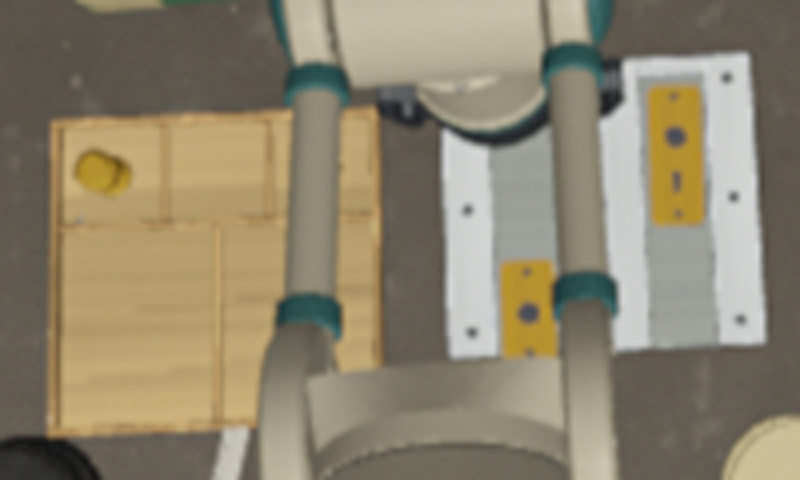

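The far end of plate B is at row 261, so its centre is near jig x = -46 and it overhangs by about 33 mm. Plate A has not moved.

drive_tool(
  rows=[
    [[0,0,0],[-5.5,-0.02,0],5.5],
    [[0,0,0],[-5.5,-0.03,0],5.5],
    [[0,0,0],[-5.1,-0.02,0],5.5],
    [[0,0,0],[0,0,-4.5],5.5],
    [[0,0,0],[0,0,-4],5.5],
    [[0,0,0],[0,0,-3.8],5.5],
    [[0,0,0],[0,0,0],5.5],
  ],
)

```text
clock: 30.8
position: [0.3997, 0.0948, 0.0276]
ee_rot: [-0.002, -0.011, 1.0, -0.003]
contact_force: [-0.9, 0.2, -0.2]
width: 0.0549
gripper_force: 0.0
```

```bash
python3 - <<'E'
from h import *
st();go("grasp",jigp(-82,50,37.2),TJ,.008)
E
```

```text
t 30.8 pos [0.3997 0.0948 0.0276] q [ 0.0679  0.2882  2.1463 -0.0085  0.711  -1.5188] F [-0.8949  0.1852 -0.1846] w 0.05489628123138448 g 0.0
grasp tcp [0.4047 0.095  0.0292] shift cm [0.5  0.02 0.16] rotvec [ 0.006 -0.004 -0.   ]
```

drive_tool(
  rows=[
    [[0,0,0],[0.4,0,0.1],5.5],
    [[0,0,0],[0,0,0],5.5],
    [[0,0,0],[0,0,0],3],
    [[0,0,0],[0,0,0],3],
    [[0,0,0],[0,0,0],3],
    [[0,0,0],[0,0,0],3],
  ],
  force=50,
)

```text
clock: 31.55
position: [0.409, 0.0951, 0.0313]
ee_rot: [0.004, -0.011, 1.0, -0.003]
contact_force: [-0.2, 0.4, 6.9]
width: 0.0341
gripper_force: 49.2
```

The jaws hold the plate too deep, since the fingertips would hit the tray floor first. I'll regrip nearer the tips.

drive_tool(
  rows=[
    [[0,0,0],[0,0,0],5],
    [[0,0,0],[0,0,0],5],
    [[0,0,0],[-0.4,0,0.6],5],
    [[0,0,0],[0,0,0.6],5],
    [[0,0,0],[0,0,0],5],
    [[0,0,0],[0,0,0],5],
  ],
)

```text
clock: 32.3
position: [0.4044, 0.095, 0.0427]
ee_rot: [0.003, -0.011, 1.0, -0.003]
contact_force: [0.9, -0.1, -0.1]
width: 0.0502
gripper_force: 0.0
```

```bash
python3 - <<'E'
from h import *
st();go("grasp",jigp(-80,50,43),TJ,0)
E
```

```text
t 32.3 pos [0.4044 0.095  0.0427] q [ 0.0678  0.2636  2.1249 -0.0082  0.7477 -1.5193] F [ 0.9294 -0.1284 -0.0809] w 0.05021339698429701 g 0.0
grasp tcp [0.4067 0.095  0.043 ] shift cm [ 0.23 -0.    0.03] rotvec [ 0.005  0.006 -0.   ]
```

drive_tool(
  rows=[
    [[0,0,0],[0.1,0,0],3],
    [[0,0,0],[0,0,0],3],
    [[0,0,0],[0,0,0],3],
    [[0,0,0],[0,0,0],3],
    [[0,0,0],[0,0,1],3],
    [[0,0,0],[0,0,3],3],
    [[0,0,0],[0,0,4],3],
    [[0,0,0],[0,0,0],3],
  ],
  force=60,
)

```text
clock: 33.3
position: [0.4079, 0.0952, 0.1255]
ee_rot: [0.006, -0.011, 1.0, -0.002]
contact_force: [-0.0, 0.3, -1.6]
width: 0.033
gripper_force: 59.8
```

```bash
python3 - <<'E'
from h import *
st()
im=eyes.get_image("scene")[:,:,::-1];cv2.imwrite("pics/s6.png",cv2.resize(im[180:320,120:320],None,fx=3.7,fy=3.7,interpolation=cv2.INTER_CUBIC))
E
```

```text
t 33.3 pos [0.4079 0.0952 0.1255] q [ 0.0677  0.1429  2.0074 -0.0067  0.9786 -1.5217] F [-0.0097  0.2679 -1.6333] w 0.03303158542849165 g 59.77470874786377
```

View pics/s6.png

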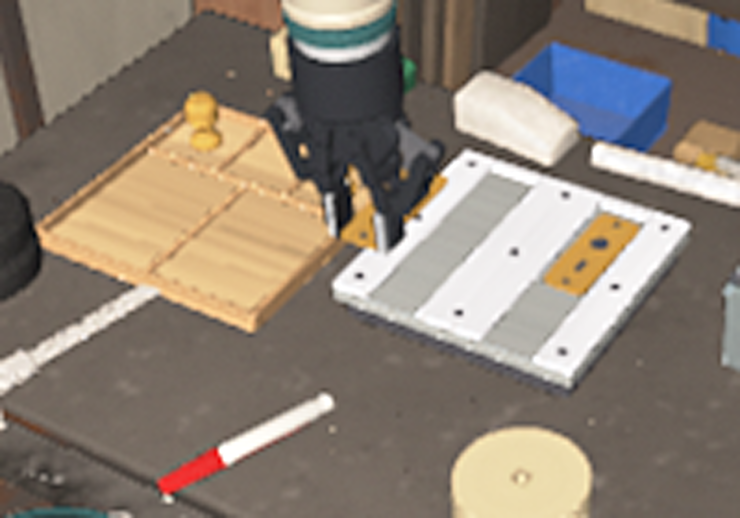

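Plate B is held level by its near end (360,235). Knob B and plate A have not moved.

```bash
python3 - <<'E'
from h import *
p=onplane("scene",(np.array([446,179])+.5)/3.7-.5+[120,180],.118);print("far corner rel",pose2([0,0,-JIG[2]],p-[.4079,.0952,0]))
TP=tool(TRAY[2],0);go("place",trayp(-67,52.5,20),TP,0)
E
```

```text
far corner rel [ 0.0831 -0.0151  0.118 ]
place tcp [0.4208 0.3578 0.02  ] shift cm [  1.45  26.27 -10.39] rotvec [ 0.005  0.009 -0.01 ]
```

drive_tool(
  rows=[
    [[0,0,0],[0.25,5.3,0],3],
    [[0,0,0],[0.25,5.3,0],3],
    [[0,0,-0.01],[0.25,5.3,0],3],
    [[0,0,0],[0.25,5.3,0],3],
    [[0,0,0],[0.25,5.1,0],3],
    [[0,0,0],[0,0,-4],3],
    [[0,0,0],[0,0,-3],3],
    [[0,0,0],[0,0,0],3],
  ],
)

```text
clock: 34.35
position: [0.4149, 0.3564, 0.0491]
ee_rot: [-0.001, -0.006, 1.0, -0.005]
contact_force: [-0.1, -0.6, 0.3]
width: 0.0332
gripper_force: 59.9
```

```bash
python3 - <<'E'
from h import *
st();TP=tool(TRAY[2],0);go("place",trayp(-69,52.5,16),TP,0)
E
```

```text
t 34.35 pos [0.4149 0.3564 0.0491] q [ 0.5871  0.4159  1.8297 -0.0093  0.9033 -0.9905] F [-0.0839 -0.6493  0.3289] w 0.03322819285200632 g 59.939419627189636
place tcp [0.4188 0.3578 0.016 ] shift cm [ 0.39  0.15 -3.31] rotvec [ 0.01  -0.002  0.   ]
```

drive_tool(
  rows=[
    [[0,0,0],[0.3,0.1,-1.5],3],
    [[0,0,0],[0,0,-1],3],
    [[0,0,0],[0,0,-0.3],3],
    [[0,0,0],[0,0,0],3],
    [[0,0,0],[0,0,0],3],
  ],
)

```text
clock: 34.98
position: [0.4211, 0.3592, 0.0251]
ee_rot: [0.003, -0.006, 1.0, -0.002]
contact_force: [0.1, 0.8, -0.7]
width: 0.0332
gripper_force: 59.9
```

drive_tool(
  rows=[
    [[0,0,0],[0,0,-0.3],3],
    [[0,0,0],[0,0,-0.2],3],
    [[0,0,0],[0,0,-0.15],3],
    [[0,0,0],[0,0,-0.1],3],
    [[0,0,0],[0,0,0],3],
    [[0,0,0],[0,0,0],3],
  ],
)

```text
clock: 35.72
position: [0.4208, 0.359, 0.0171]
ee_rot: [0.003, -0.006, 1.0, -0.003]
contact_force: [0.8, 0.0, -1.6]
width: 0.0331
gripper_force: 59.9
```

drive_tool(
  rows=[
    [[0,0,0],[0,0,-0.15],3],
    [[0,0,0],[0,0,-0.1],3],
    [[0,0,0],[0,0,0],3],
    [[0,0,0],[0,0,0],3],
  ],
)

```text
clock: 36.22
position: [0.4209, 0.3592, 0.0165]
ee_rot: [0.003, -0.006, 1.0, -0.002]
contact_force: [-2.8, -2.5, 13.1]
width: 0.0332
gripper_force: 67.7
```

drive_tool(
  rows=[
    [[0,0,0],[0,0,0.15],3],
    [[0,0,0],[0,0,0],4.2],
    [[0,0,0],[0,0,0],4.6],
    [[0,0,0],[0,0,0],4.6],
    [[0,0,0],[0,0,4],4.6],
    [[0,0,0],[0,0,5],4.6],
    [[0,0,0],[0,-5,1],4.6],
    [[0,0,0],[0,-5,0],4.6],
  ],
)

```text
clock: 37.22
position: [0.4217, 0.2587, 0.1173]
ee_rot: [0.004, -0.007, 1.0, -0.002]
contact_force: [1.5, -1.6, -1.0]
width: 0.0459
gripper_force: 0.0
```

drive_tool(
  rows=[
    [[0,0,0],[2,-5,0],0],
    [[0,0,0],[3,-5,0],0],
    [[0,0,0],[3,-5,0],0],
    [[0,0,0],[3,-5,0],0],
    [[0,0,0],[3,-5,0],0],
    [[0,0,0],[3,-1,0],0],
    [[0,0,0],[0,0,0],0],
  ],
)

```text
clock: 38.1
position: [0.593, -0.0026, 0.1157]
ee_rot: [0.003, -0.005, 1.0, -0.003]
contact_force: [-0.4, 0.3, -0.3]
width: 0.0002
gripper_force: 0.0
```

```bash
python3 - <<'E'
from h import *
st();plates("t7",True);go("press",jigp(65.6+25,-50,49.5),TJ,.0)
E
```

```text
t 38.1 pos [ 0.593  -0.0026  0.1157] q [-0.1189  0.3939  1.66   -0.0053  1.0803 -1.6971] F [-0.395   0.2766 -0.282 ] w 0.00016268907398408295 g 0.0
plate px [153. 277.] tray [-51.4  28.9   8.5] size [0.092 0.036] yaw rel -0.087
plate px [279. 230.] jig [ 61.4 -51.3  38.5] size [0.08  0.032] yaw rel -0.049
press tcp [ 0.5795 -0.0012  0.0495] shift cm [-1.15  0.03 -6.6 ] rotvec [0.005 0.004 0.011]
```

View pics/t7.png

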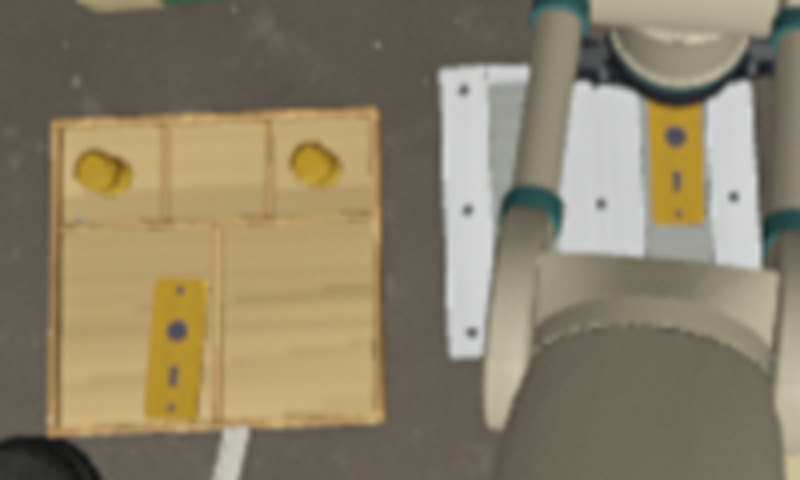

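Plate B now lies at tray (-51, 29), knocked aside but flat. I'll slide it back later. Both knobs still stand and plate A has not moved, so I do plate A first.

drive_tool(
  rows=[
    [[0,0,0],[-1.1,0,-3],0],
    [[0,0,0],[0,0,-2],0],
    [[0,0,0],[0,0,-0.9],0],
    [[0,0,0],[0,0,-0.3],0],
    [[0,0,0],[0,0,-0.2],0],
    [[0,0,0],[0,0,0],0],
    [[0,0,0],[0,0,0],0],
  ],
)

```text
clock: 39.02
position: [0.5801, -0.001, 0.0526]
ee_rot: [0.003, -0.006, 1.0, -0.003]
contact_force: [0.4, 0.0, 1.1]
width: -0.0002
gripper_force: 0.0
```

drive_tool(
  rows=[
    [[0,0,0],[0,0,-0.2],0],
    [[0,0,0],[0,0,-0.15],0],
    [[0,0,0],[0,0,-0.1],0],
    [[0,0,0],[0,0,0],0],
  ],
)

```text
clock: 39.52
position: [0.58, -0.001, 0.0495]
ee_rot: [0.003, -0.006, 1.0, -0.003]
contact_force: [-3.5, -0.1, 13.0]
width: -0.0001
gripper_force: 6.2
```

drive_tool(
  rows=[
    [[0,0,0],[0,0,0.06],0],
    [[0,0,0],[-0.5,-0.01,0],0],
    [[0,0,0],[-0.8,-0.02,0],0],
    [[0,0,0],[-0.8,-0.02,0],0],
    [[0,0,0],[-0.8,-0.02,0],0],
    [[0,0,0],[-0.8,-0.02,0],0],
    [[0,0,0],[-0.8,-0.02,0],0],
    [[0,0,0],[-0.8,-0.02,0],0],
  ],
)

```text
clock: 40.52
position: [0.5292, -0.0026, 0.0496]
ee_rot: [0.006, -0.006, 1.0, -0.003]
contact_force: [2.4, -0.8, 6.7]
width: -0.0001
gripper_force: 3.2
```

drive_tool(
  rows=[
    [[0,0,0],[-0.8,-0.02,0],0],
    [[0,0,0],[-0.8,-0.02,0],0],
    [[0,0,0],[-0.8,-0.02,0],0],
    [[0,0,0],[-0.8,-0.02,0],0],
    [[0,0,0],[-0.8,-0.02,0],0],
    [[0,0,0],[-0.8,-0.02,0],0],
    [[0,0,0],[-0.9,-0.02,0],0],
    [[0,0,0],[0,0,0],0],
  ],
)

```text
clock: 41.52
position: [0.4712, -0.004, 0.0495]
ee_rot: [0.005, -0.006, 1.0, -0.003]
contact_force: [0.4, 0.1, 8.9]
width: -0.0002
gripper_force: 4.7
```

```bash
python3 - <<'E'
from h import *
st();go("press end",jigp(-48+25,-50,49.5),TJ,.0);plates()
E
```

```text
t 41.525 pos [ 0.4712 -0.004   0.0495] q [-0.153   0.3176  2.006  -0.0062  0.8076 -1.7316] F [0.3954 0.1356 8.8954] w -0.00019061940164815001 g 4.729944686405361
press end tcp [ 0.4659 -0.0037  0.0495] shift cm [-0.53  0.03 -0.  ] rotvec [0.006 0.01  0.01 ]
plate px [283. 280.] jig [-71.4 -54.9  38.5] size [0.036 0.033] yaw rel 1.522
plate px [154. 277.] tray [-51.4  28.7   8.5] size [0.092 0.036] yaw rel -0.076
```

drive_tool(
  rows=[
    [[0,0,0],[-0.3,-0.01,0],0],
    [[0,0,0],[-0.2,0,0],0],
    [[0,0,0],[0,0,0],0],
    [[0,0,0],[0,0,0.5],0],
    [[0,0,0],[0,0,3],0],
    [[0,0,0],[-3,-0.05,2],5.5],
    [[0,0,0],[-2.8,-0.05,0],5.5],
    [[0,0,0],[0,0,0],5.5],
  ],
)

```text
clock: 42.58
position: [0.4036, -0.0044, 0.1028]
ee_rot: [0.001, -0.006, 1.0, -0.002]
contact_force: [-0.1, -1.0, 0.1]
width: 0.0537
gripper_force: 0.0
```

```bash
python3 - <<'E'
from h import *
st();go("grasp",jigp(-82,-50.5,44.5),TJ,0)
E
```

```text
t 42.575 pos [ 0.4036 -0.0044  0.1028] q [-0.1797  0.1561  2.0633 -0.0055  0.9195 -1.7591] F [-0.0729 -0.9762  0.1234] w 0.053721153117166756 g 0.0
grasp tcp [ 0.4069 -0.0055  0.0445] shift cm [ 0.33 -0.11 -5.83] rotvec [0.005 0.002 0.01 ]
```

drive_tool(
  rows=[
    [[0,0,0.01],[0.15,-0.1,-3],5.5],
    [[0,0,0],[0,0,-2],5.5],
    [[0,0,0],[0,0,-0.7],5.5],
    [[0,0,0],[0,0,0],5],
    [[0,0,0],[0,0,0],5],
  ],
)

```text
clock: 43.2
position: [0.4091, -0.0059, 0.0466]
ee_rot: [0.003, -0.011, 1.0, -0.003]
contact_force: [-0.3, 0.3, 0.8]
width: 0.0499
gripper_force: 0.0
```

```bash
python3 - <<'E'
from h import *
st();go("grasp",jigp(-82,-50.5,44.5),TJ,0)
E
```

```text
t 43.2 pos [ 0.4091 -0.0059  0.0466] q [-0.1812  0.2484  2.1341 -0.0061  0.7517 -1.7697] F [-0.284   0.3057  0.8358] w 0.049925841857387646 g 0.0
grasp tcp [ 0.4069 -0.0055  0.0445] shift cm [-0.21  0.04 -0.21] rotvec [ 0.005  0.007 -0.   ]
```

drive_tool(
  rows=[
    [[0,0,0],[-0.1,0,-0.2],5],
    [[0,0,0],[0,0,0],5],
    [[0,0,0],[0,0,0],3],
    [[0,0,0],[0,0,0],3],
    [[0,0,0],[0,0,0],3],
    [[0,0,0],[0,0,0],3],
  ],
  force=60,
)

```text
clock: 43.95
position: [0.4074, -0.0058, 0.0444]
ee_rot: [0.003, -0.011, 1.0, -0.003]
contact_force: [-0.9, 0.5, 5.0]
width: 0.0327
gripper_force: 59.2
```

drive_tool(
  rows=[
    [[0,0,0],[0,0,1],3],
    [[0,0,0],[0,0,3],3],
    [[0,0,0],[0,0,4],3],
    [[0,0,0],[0.2,5.3,0],3],
    [[0,0,-0.01],[0.3,5.3,0],3],
    [[0,0,0],[0.3,5.3,0],3],
    [[0,0,0],[0.3,5.3,0],3],
    [[0,0,0],[0,0,0],3],
  ],
)

```text
clock: 44.95
position: [0.4185, 0.2094, 0.1245]
ee_rot: [0.003, -0.009, 1.0, -0.002]
contact_force: [0.0, -0.9, -0.7]
width: 0.0331
gripper_force: 59.6
```

```bash
python3 - <<'E'
from h import *
st();TP=tool(TRAY[2],0);go("place",trayp(-68,-52.5,17),TP,0);plates()
E
```

```text
t 44.95 pos [0.4185 0.2094 0.1245] q [ 0.3196  0.2173  1.91   -0.0068  1.0096 -1.2649] F [ 0.0029 -0.8539 -0.688 ] w 0.033078016225957 g 59.64511248719646
place tcp [0.4212 0.2528 0.017 ] shift cm [  0.27   4.34 -10.75] rotvec [ 0.004  0.006 -0.005]
plate px [194. 262.] tray [-14.6 -79.5   8.5] size [0.038 0.072] yaw rel -0.015
```

drive_tool(
  rows=[
    [[0,0,-0.005],[0.2,4.1,-1],3],
    [[0,0,0],[0,0,-4],3],
    [[0,0,0],[0,0,-3],3],
    [[0,0,0],[0,0,-1.5],3],
    [[0,0,0],[0,0,0],3],
    [[0,0,0],[0,0,0],3],
  ],
)

```text
clock: 45.75
position: [0.4208, 0.2466, 0.0298]
ee_rot: [0.003, -0.003, 1.0, -0.003]
contact_force: [0.9, 0.4, -0.3]
width: 0.0327
gripper_force: 59.7
```

```bash
python3 - <<'E'
from h import *
st();TP=tool(TRAY[2],0);go("place",trayp(-68,-52.5,17),TP,0);plates()
E
```

```text
t 45.75 pos [0.4208 0.2466 0.0298] q [ 0.3924  0.3692  1.9881 -0.01    0.7807 -1.1773] F [ 0.8794  0.4185 -0.269 ] w 0.03269409832160009 g 59.73019522942195
place tcp [0.4212 0.2528 0.017 ] shift cm [ 0.03  0.62 -1.28] rotvec [0.005 0.006 0.007]
plate px [186. 263.] tray [-18.3 -57.2   8.5] size [0.067 0.036] yaw rel -0.063
```

drive_tool(
  rows=[
    [[0,0,0.007],[-0.3,0.5,-0.5],3],
    [[0,0,0],[0,0,-0.4],3],
    [[0,0,0],[0,0,-0.2],3],
    [[0,0,0],[0,0,-0.1],3],
    [[0,0,0],[0,0,0],3],
    [[0,0,0],[0,0,0],3],
  ],
)

```text
clock: 46.55
position: [0.4174, 0.2523, 0.0172]
ee_rot: [0.003, -0.007, 1.0, -0.003]
contact_force: [-0.6, 0.3, -0.2]
width: 0.0326
gripper_force: 59.7
```

drive_tool(
  rows=[
    [[0,0,0],[0,0,0],4.2],
    [[0,0,0],[0,0,0],4.6],
    [[0,0,0],[0,0,0],4.6],
    [[0,0,0],[0,0,0],4.6],
    [[0,0,0],[0,0,1],4.6],
    [[0,0,0],[0,0,4],4.6],
    [[0,0,0],[0,0,4],4.6],
    [[0,0,0],[0,0,0],0],
  ],
)

```text
clock: 47.55
position: [0.4197, 0.2533, 0.1108]
ee_rot: [0.006, -0.007, 1.0, -0.001]
contact_force: [0.4, -0.3, -0.7]
width: 0.029
gripper_force: 0.0
```

drive_tool(
  rows=[
    [[0,0,0],[0,-5,0],0],
    [[0,0,0],[0,-6,0],0],
    [[0,0,0],[0,-6,0],0],
    [[0,0,0],[0,-6,0],0],
    [[0,0,0],[0,-5,0],0],
    [[0,0,0],[0,0,0],0],
  ],
)

```text
clock: 48.3
position: [0.4171, -0.0307, 0.1069]
ee_rot: [0.002, -0.004, 1.0, -0.003]
contact_force: [0.2, 0.6, -0.4]
width: -0.0005
gripper_force: 0.0
```

```bash
python3 - <<'E'
from h import *
st();plates("t8",True);TP=tool(TRAY[2],0);go("pressb",trayp(-51,29,20),TP,0)
E
```

```text
t 48.3 pos [ 0.4171 -0.0307  0.1069] q [-0.2362  0.1693  2.0323 -0.0057  0.934  -1.8119] F [ 0.2002  0.619  -0.3524] w -0.0005292624430878446 g 0.0
plate px [154. 277.] tray [-51.4  28.8   8.5] size [0.092 0.036] yaw rel -0.079
plate px [184. 269.] tray [-33.5 -53.9   8.5] size [0.035 0.09 ] yaw rel -0.011
pressb tcp [0.4371 0.3345 0.02  ] shift cm [ 2.04 36.35 -8.68] rotvec [0.005 0.004 0.003]
```

drive_tool(
  rows=[
    [[0,0,0],[0.4,6,0],0],
    [[0,0,0],[0.4,6.2,0],0],
    [[0,0,0],[0.4,6.2,0],0],
    [[0,0,0],[0.4,6.2,0],0],
    [[0,0,0],[0.4,6,0],0],
    [[0,0,0],[0,5.7,0],0],
    [[0,0,0],[0,0,-4],0],
    [[0,0,0],[0,0,-3],0],
  ],
)

```text
clock: 49.35
position: [0.4347, 0.3375, 0.0355]
ee_rot: [0.002, -0.009, 1.0, -0.003]
contact_force: [-0.5, 0.5, -0.1]
width: 0.0002
gripper_force: 0.0
```

drive_tool(
  rows=[
    [[0,0,0],[0,0,-0.8],0],
    [[0,0,0],[0,0,-0.4],0],
    [[0,0,0],[0,0,0],0],
    [[0,0,0],[0,0,0],0],
  ],
)

```text
clock: 49.85
position: [0.438, 0.3355, 0.0262]
ee_rot: [0.004, -0.007, 1.0, -0.002]
contact_force: [-0.8, 0.2, -0.1]
width: -0.0001
gripper_force: 0.0
```

```bash
python3 - <<'E'
from h import *
st();TP=tool(TRAY[2],0);go("pressb",trayp(-51,29,20),TP,0)
E
```

```text
t 49.85 pos [0.438  0.3355 0.0262] q [ 0.5322  0.4464  1.8516 -0.0096  0.8396 -1.0461] F [-0.8374  0.1771 -0.1249] w -0.00014780349656888547 g 0.0
pressb tcp [0.4371 0.3345 0.02  ] shift cm [-0.09 -0.1  -0.62] rotvec [ 0.004  0.007 -0.001]
```

drive_tool(
  rows=[
    [[0,0,0],[0,0,-0.4],0],
    [[0,0,0],[0,0,-0.2],0],
    [[0,0,0],[0,0,-0.15],0],
    [[0,0,0],[0,0,0],0],
    [[0,0,0],[0,0,0],0],
  ],
)

```text
clock: 50.48
position: [0.4374, 0.3351, 0.0195]
ee_rot: [0.003, -0.007, 1.0, -0.003]
contact_force: [-3.4, -2.6, 14.5]
width: -0.0001
gripper_force: 6.9
```

drive_tool(
  rows=[
    [[0,0,0],[0,0,0.05],0],
    [[0,0,0.02],[0.35,0.5,0],0],
    [[0,0,0.02],[0.35,0.5,0],0],
    [[0,0,0.02],[0.35,0.5,0],0],
    [[0,0,0.02],[0.35,0.5,0],0],
    [[0,0,0],[0.2,0.4,0],0],
    [[0,0,0],[0,0,0],0],
    [[0,0,0],[0,0,0],0],
  ],
)

```text
clock: 51.48
position: [0.4538, 0.3593, 0.0195]
ee_rot: [0.003, -0.047, 0.999, -0.002]
contact_force: [-1.1, -1.5, 9.2]
width: 0.0001
gripper_force: 4.4
```

drive_tool(
  rows=[
    [[0,0,0],[0,0,1],0],
    [[0,0,0],[0,0,4],0],
    [[0,0,0],[0,-3,4],0],
    [[0,0,0],[0,-6,2],0],
    [[0,0,0],[0,-6,0],0],
    [[0,0,0],[0,-6,0],0],
    [[0,0,0],[0,-6,0],0],
    [[0,0,0],[0,-6,0],0],
  ],
)

```text
clock: 52.48
position: [0.4532, 0.0281, 0.1284]
ee_rot: [0.003, -0.047, 0.999, -0.003]
contact_force: [1.5, -0.6, 0.2]
width: 0.0002
gripper_force: 0.0
```

```bash
python3 - <<'E'
from h import *
st();plates("t9",True)
E
```

```text
t 52.475 pos [0.4532 0.0281 0.1284] q [-0.0881  0.192   1.9332 -0.005   1.0091 -1.7507] F [ 1.502  -0.5971  0.1754] w 0.00024491247379464785 g 0.0
plate px [144. 271.] tray [-34.6  52.8   8.5] size [0.035 0.09 ] yaw rel 0.003
plate px [184. 270.] tray [-34.8 -53.9   8.5] size [0.035 0.093] yaw rel -0.011
```

View pics/t9.png

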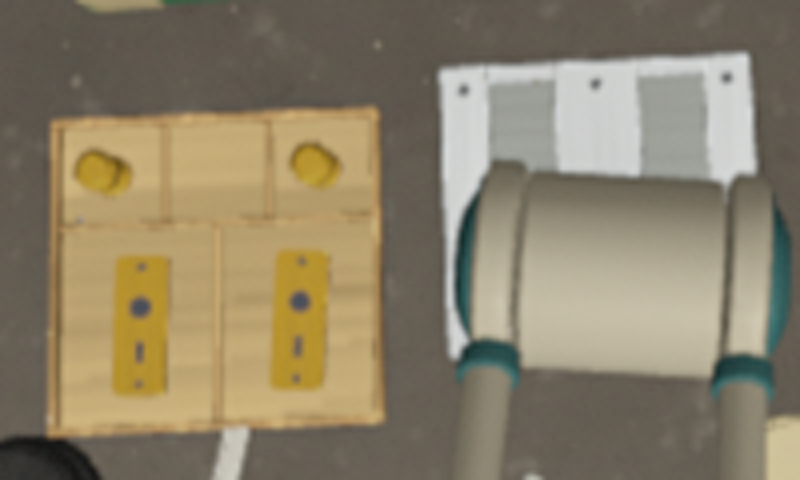

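Both plates lie centred in the long compartments, at (140,325) and (300,320). The knobs stand in their compartments, the shutter is shut and the robot is clear.

```bash
python3 - <<'E'
from h import *
print(job.sign_off())
E
```

```text
the job is handed in; nothing more can be done
None
```

The job is handed in; no verdict came back. In the last pictures both knobs that were present (B and C) stand upright in separate small compartments, both backplates lie straight and within about 2 mm of the middle of their long compartments, the shutter is shut, and the arm is clear.

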